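Latch the bread keeper's sliding lid

TASK

Close the bread keeper airtight with its latch: with the lever up, hook the wire bail over the keeper on the lid and let go of it so that it stays hooked, then press the lever over its centre until it lies fully down and holds the lid tight on its seal. Work gently, never forcing the latch or bearing hard on the box, and leave the things around it where they stand.

Things in the scene. Friction and masses are not known exactly. Their poses are not given: they have to be found in the camera images.
- bread_box: white bread keeper 240 x 144 x 85 mm, fixed. Origin: centre of underside; +x runs along it from the latch end to the lid's far end, +y left, +z up. Its top (z 85 mm) is a fixed white deck (x -120 to -32 mm) with the latch, then a wooden lid sliding along x; between them a seal strip. The steel latch parts lie on the centre line (y = 0) and turn about axes along y. x, y, z below are this frame's.
- seat_home (a point): fixed point on the box, 6 mm above its top: where the hooked crossbar's centre ends up once the latch is shut and the lid tight. The keeper, a steel hook 20 mm wide on the lid, is open to +x: a wall, and on it a lip (9 to 12 mm above the lid) that reaches 7.5 mm to +x and ends in a nib down to 6.5 mm above the lid. The hooked bar (5 mm) lies between wall and nib, under the lip.
- lever_pivot (a point): the axis of the lever, 12 mm above the deck; fixed to the box. The LID is not measured: it starts 5 to 10 mm off tight, so the keeper's wall stands 2.5 to 7.5 mm to +x of seat_home. Set the bar on the lid about 21 mm to +x of seat_home, press lightly (3 to 5 N) and draw it to -x under the nib (6 to 10 N in all): the lid comes along until it meets its seal, 4 mm off tight; then 12 N per mm.
- crossbar (a point): centre of the bail's crossbar, a 5 mm round wire 50 mm long along y. The bail is 64 mm long from this bar to its hinge pin on the lever, 15 mm from the lever's pivot (lever shut: 14.6 mm to -x, 3.3 mm below it), a two-link chain. A spring lifts the bail unless hooked (under 1 N). Moving the bar along x turns the stiff lever (about 3 N). Axes as the box's when the bail is level.
- bail_tab (a point): pinch point on the bail's finger tab, an upright steel plate 14 mm wide (y), 7 mm thick, 30 mm tall, 11.5 mm beyond the crossbar (+x with the bail level). The point is 18 mm above the crossbar's axis, 10 mm below the tab's top. Pinch its two sides (close along y); it can then turn between the fingers. Keep fingertips 7 mm or more above the crossbar to clear the keeper.
- lever_pad (a point): point on the upper face of the lever, where to press: 50 mm from the pivot, 13 mm short of the tip. The lever is a steel plate 34 mm wide (y); with the lever shut this face looks up, 5 mm above the pivot.
- toggle_lever (a joint): lever angle, rad: 0 = fully down, lying to -x over the deck (hard stop); 1.57 = upright; up to 2.8 = leaning towards the keeper. It stays where left. With the bail hooked and the lid just on its seal it stands at about 1.3; pressing on takes about 5 to 10 N at the pad, and below about 0.3 it snaps down by itself, so stop pressing then (the stop is hard).
- jar_mid (a point): bystander: preserve jar with a green cap, 64 x 68 x 84 mm, loose; its centre, half-way up
- cup_mid (a point): bystander: small white espresso cup, 63 x 87 x 52 mm, loose; its centre, half-way up
- tub_mid (a point): bystander: flat butter tub, 63 x 105 x 26 mm, loose; its centre, half-way up

How it is judged:
By the outcome, as a careful person would: the job done as asked, in the order asked, and still so for the second after the job is handed in, with the robot touching nothing.
It also fails if it takes over 58 s, if anything falls off the work surface, if the arm or the gripper's body presses on something with over 40 N, if the wrist force passes 120 N, or if a joint passes its speed limit or range.

ROBOT

A 6-joint arm with a two-finger parallel gripper is mounted at the origin on a cart in front of the work surface, level with it; the furniture and walls round the work are solid. World frame = base frame: x ahead of the robot, y to its left, z up, the work surface at z = 0. Lengths are in m, angles in rad, forces in N, time in s.
With the tool pointing down it reaches from about 0.25 to 0.85 m from the base axis. Payload 12.5 kg.
Tool frame: the origin (TCP) lies at the very end of the fingers, on their centre line; the grasp point (between the pads) lies 19 mm behind it (env.grip_point_offset is the distance from the TCP to the grasp point, in m); z points along the fingers, y is the line along which they close (so a half turn about z gives the same grasp; the last joint's range is limited). The gripper opens to 93 mm and grips with 3 to 60 N. Pads are 15 mm wide; open, the fingers measure 128 mm over their backs; the gripper's body (75 mm by 188 mm) begins 65 mm behind the grasp point.
Start: joints at [-1.331, 0.351, 1.652, -0, 1.139, -0.085], TCP at [0.176, -0.521, 0.219] pointing down, gripper open.
Joint ranges: [-2.75, 2.75], [-0.79, 2.1], [0.01, 2.65], [-1.57, 4.71], [0.07, 3.14], [-2.87, 2.87]. Speed limits (rad/s): [2.22, 2.22, 2.79, 3.14, 3.14, 3.14].

INTERFACE

Orientations are given as a rotation vector (axis times angle).
In Python, from rig import env gives the robot as it stands.
- The arm moves only by the tool jog_arm, never from a script. Its argument "moves" is a list of rows, each an object of numbers: "gripper": the opening in per cent of the stroke, from 0 (shut) to 100 (fully open); "x", "y", "z": the shift along the tool's x, y, z in mm; "twist": the turn about the tool's z in degrees. A call has 1 to 5 rows; each row shifts and turns the commanded pose from where the row before left it, along the tool's axes as they then stand; what a row does not reach is not made up. A row lasts 1/10 s, in which the tool goes at most 50 mm and 8.59 degrees, less where a joint would pass 70% of its speed; a pose out of reach is approached as far as the arm can. A call is refused whole if a number of a shift passes 50 or a number of a turn 8.59, either way. A call with a gripper value outside its range is refused whole. The fingers move at their own pace and stop on an object; "force" is the grip in N (left out, the last holds). Time passes only in rows, so rows that do not move let the fingers close. It gives the time, the measured TCP pose, the force, the opening and the grip force at its end, in the units of the state.
- env.observe(): the state, without advancing time (a new reading comes with each control period).
- env.grab_frame(name): name is "scene" or "top"; returns (picture, depth): 384x512x3 uint8, red, green, blue; 384x512 float32, m along the optical axis (not along the pixel's ray), 0 where there is no reading.
- env.camera_model(name): a dict with "fx", "fy", "cx", "cy" (pixels), "T" (4x4, takes a point from camera to world coordinates). Camera axes: x right, y down, z forward; pixel columns grow to the right and rows downward; lengths in m; the calibration is good to about 2 mm. A picture is of the moment at which its call begins. camera_model takes no time and is no camera call.
- env.sign_off(): hands the job in; it is judged then, once.
The state is a dict: "time": time; "joint_positions": joint angles; "qvel": joint speeds; "effort": joint torques, N m; "eef_pos": TCP position; "tcp_rot": TCP orientation; "contact_force": force on the tool from outside, world axes, zero at the start; "ft_torque": the same for the moment, N m; "width": finger opening in m; "finger_force": force on a finger pad.
Only numpy, scipy, OpenCV 4.12 (cv2) and the standard library are available. Lean on these libraries where they do the work, as an engineer would, in place of code of your own. Each camera call takes 0.05 s, during which the arm holds its last target. There are 200 camera calls.

## Working session

There is one attempt and no reset: what is moved stays moved. The work goes in short steps, Python scripts to look and compute and a tool call to move; the robot and the scene stay as the last step left them, time stands still between calls to the robot, and variables do not carry over. Pictures are saved under pics/ and viewed, at most 14 in all, crops included, and the job is handed in when it is done.

Besides the shell and the picture viewer there is one more tool, called after "Request:" by a JSON object that holds its "fn" and its "kwargs", one argument or row to a line. jog_arm: Moves the arm, as the interface text tells. Its arguments: {"type":"object","properties":{"moves":{"type":"array"},"force":{"type":"number"}},"required":["moves"]}

```bash
mkdir -p pics; ls; cat > h.py <<'E'
import numpy as np, cv2
from rig import env
from scipy.spatial.transform import Rotation as R
def shot(n,f,crop=None,s=1):
    p,d=env.grab_frame(n); np.save('pics/%s_d.npy'%n,d); im=p[:,:,::-1]
    cv2.imwrite('pics/%s_raw.png'%n,im)
    if crop: x0,y0,x1,y1=crop; im=im[y0:y1,x0:x1]
    cv2.imwrite('pics/'+f,cv2.resize(im,None,fx=s,fy=s,interpolation=cv2.INTER_CUBIC))
    return p,d
def w(n,u,v,d=None,r=1):
    d=np.load('pics/%s_d.npy'%n) if d is None else d
    m=env.camera_model(n); a=d[v-r:v+r+1,u-r:u+r+1]; z=np.median(a[a>0]) if (a>0).any() else 0
    return (m['T']@[(u-m['cx'])/m['fx']*z,(v-m['cy'])/m['fy']*z,z,1])[:3].round(4)
def onplane(n,u,v,z):
    m=env.camera_model(n); T=m['T']; r=T[:3,:3]@[(u-m['cx'])/m['fx'],(v-m['cy'])/m['fy'],1]; o=T[:3,3]
    return (o+r*(z-o[2])/r[2]).round(4)
E
python3 - <<'E'
from h import *
p,d=shot('top','t0.png',s=1.5);q,_=shot('scene','s0.png',s=1.5)
o=env.observe();print(o)
for n in('top','scene'):print(env.camera_model(n))
E
```

```text
pics
{'time': 0.1, 'joint_positions': array([-1.33058989e+00,  3.51142153e-01,  1.65232969e+00, -9.31766684e-06,
        1.13908344e+00, -8.45902367e-02]), 'qvel': array([-0.00071991, -0.00044173, -0.00094418,  0.00091468, -0.00062642,
        0.00015813]), 'effort': array([ 2.49865485e-05, -4.98029816e+01, -2.85705382e+01,  7.00345729e-02,
        2.39415164e-02, -5.00149315e-05]), 'eef_pos': array([ 0.17547161, -0.52095141,  0.21818884]), 'tcp_rot': array([-3.09930923e+00, -5.07800801e-01,  1.30745038e-04]), 'contact_force': array([ 0.03758782,  0.07045121, -0.11681477]), 'ft_torque': array([-0.01802508, -0.04932612, -0.0099588 ]), 'finger_force': 0.0, 'width': 0.09354317986165167}
{'fx': 357.6853534336617, 'fy': 357.6853534336617, 'cx': 255.5969203407592, 'cy': 190.92899673910267, 'T': array([[-2.74654386e-02, -9.89725769e-01,  1.40315898e-01,
         4.18764454e-01],
       [-9.99622494e-01,  2.72946452e-02, -3.14188575e-03,
         3.77881702e-02],
       [-7.20267349e-04, -1.40349221e-01, -9.90101802e-01,
         9.82978417e-01],
       [ 0.00000000e+00,  0.00000000e+00,  0.00000000e+00,
         1.00000000e+00]])}
{'fx': 368.9534204974374, 'fy': 368.9534204974374, 'cx': 256.44999073745316, 'cy': 187.20548600653296, 'T': array([[-0.90220585, -0.28554423,  0.32324774,  0.2697864 ],
       [-0.4312947 ,  0.60263837, -0.67142526,  0.57101419],
       [-0.00307988, -0.74517883, -0.66685757,  0.69220416],
       [ 0.        ,  0.        ,  0.        ,  1.        ]])}
```

View pics/t0.png

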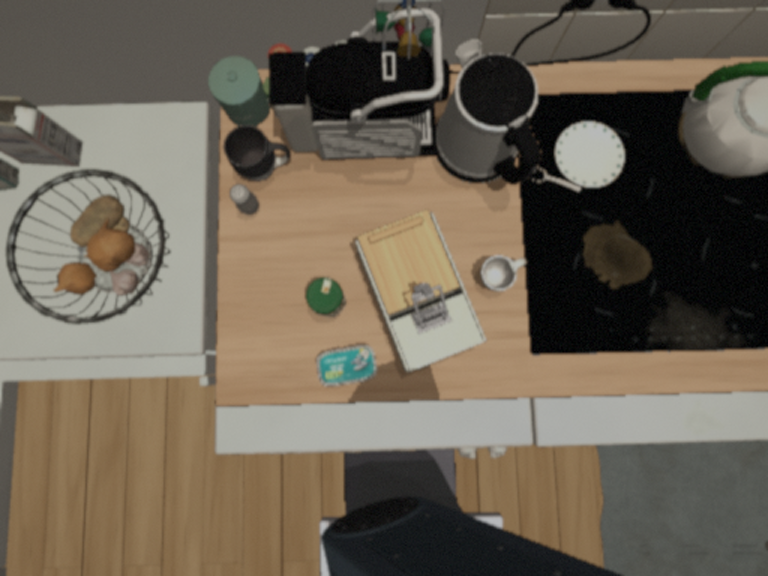

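View pics/s0.png

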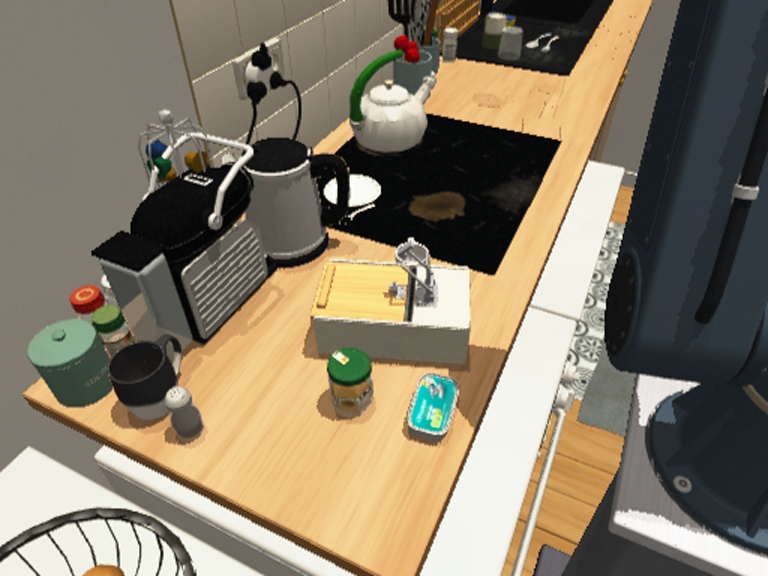

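The top view shows the box with its corners at about (355,238), (432,212), (485,340), (408,370). The latch is near (428,305), the jar at (325,295), the cup at (498,272) and the tub at (345,365). I'll enlarge both views next.

```bash
python3 - <<'E'
import cv2
a=cv2.imread('pics/top_raw.png')[135:255,225:335]; cv2.imwrite('pics/t1.png',cv2.resize(a,None,fx=5,fy=5,interpolation=cv2.INTER_CUBIC))
a=cv2.imread('pics/scene_raw.png')[150:250,200:325]; cv2.imwrite('pics/s1.png',cv2.resize(a,None,fx=6,fy=6,interpolation=cv2.INTER_CUBIC))
E
```

```text
(no output)
```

View pics/t1.png

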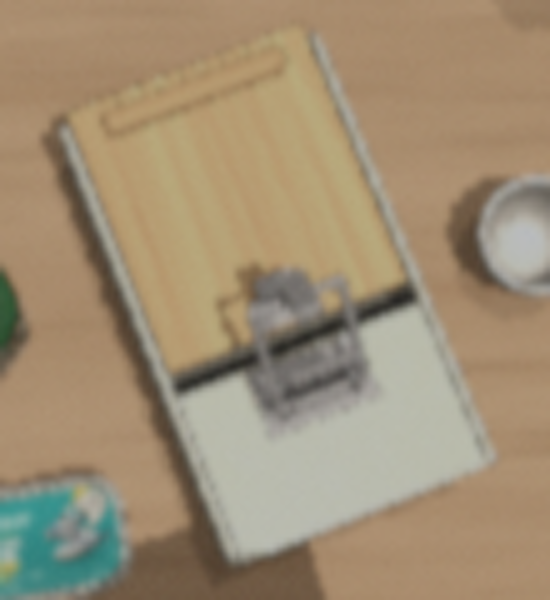

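View pics/s1.png

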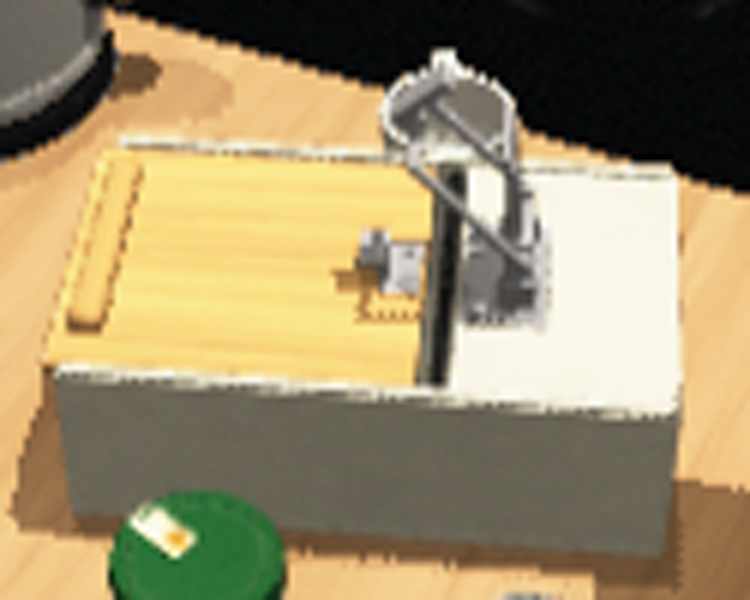

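```bash
cat >> h.py <<'E'
def cloud(n,d):
    m=env.camera_model(n); v,u=np.nonzero(d>0); z=d[v,u]
    P=np.c_[(u-m['cx'])/m['fx']*z,(v-m['cy'])/m['fy']*z,z,np.ones_like(z)]@m['T'].T
    return P[:,:3],u,v
E
python3 - <<'E'
from h import *
c=[(230,562),(495,458),(312,33),(62,122)]
P=np.array([onplane('top',u/5+225-.4,v/5+135-.4,.085) for u,v in c]);print(P)
nr,fr,fl=P[1],P[2],P[3]; nl=P[0]
print('len',np.linalg.norm(fr-nr),np.linalg.norm(fl-nl),'wid',np.linalg.norm(nl-nr),np.linalg.norm(fl-fr))
ax=(fr-nr)+(fl-nl); ax2=(nl-nr)+(fl-fr)
y1=np.arctan2(ax[1],ax[0]); y2=np.arctan2(-ax2[0],ax2[1]); print('yaw',y1,y2)
yaw=(2*y1+y2)/3; C=P.mean(0); print(C,yaw)
# from scene
c=[(680,180),(675,412),(52,372)]
for u,v in c: print('scene',onplane('scene',u/6+200-.4,v/6+150-.4,.085))
Rm=np.array([[np.cos(yaw),-np.sin(yaw)],[np.sin(yaw),np.cos(yaw)]])
for n in('top','scene'):
    d=np.load('pics/%s_d.npy'%n); Q,u,v=cloud(n,d); B=np.c_[(Q[:,:2]-C[:2])@Rm,Q[:,2]]*1000
    k=(abs(B[:,0])<120)&(abs(B[:,1])<72)
    t=k&(B[:,2]>70)&(B[:,2]<90); print(n,'deck z',np.median(B[t,2]))
    k&=(B[:,2]>91)&(abs(B[:,1])<35)
    o=np.argsort(B[k,2]); print(np.c_[B[k],u[k],v[k]][o].round().astype(int)[::2 if n=='top' else 3].tolist())
for n,u,v in(('top',216,197),('top',332,181),('top',230,243)): print(w(n,u,v))
E
```

```text
[[ 0.4046  0.0016  0.085 ]
 [ 0.4523 -0.1326  0.085 ]
 [ 0.6736 -0.0498  0.085 ]
 [ 0.6301  0.0804  0.085 ]]
len 0.23628273318209267 0.23887170196572047 wid 0.14242517333673846 0.13727450600894542
yaw 0.3470447591646711 0.33215271198291535
[ 0.54015 -0.0251   0.085  ] 0.3420807434374192
scene [ 0.4477 -0.1274  0.085 ]
scene [0.4055 0.0007 0.085 ]
scene [0.628 0.083 0.085]
top deck z 84.61256034433562
[[104, -26, 91, 274, 151], [105, -16, 91, 270, 152], [105, -24, 91, 273, 151], [107, 19, 91, 257, 156], [106, -8, 92, 267, 153], [112, 31, 92, 252, 156], [106, -27, 92, 274, 150], [116, 5, 92, 261, 151], [109, -12, 92, 268, 151], [112, 23, 92, 255, 155], [113, -24, 92, 272, 148], [104, 26, 92, 255, 158], [116, -23, 92, 271, 147], [105, 12, 92, 260, 156], [103, 23, 92, 256, 158], [111, 7, 93, 261, 153], [113, 6, 93, 261, 152], [113, -32, 93, 275, 147], [107, 5, 93, 262, 154], [-2, 0, 93, 280, 193], [117, -12, 93, 267, 148], [104, -32, 93, 276, 150], [117, -28, 93, 273, 146], [110, -23, 93, 272, 149], [109, 32, 93, 252, 157], [107, 25, 93, 255, 157], [110, 34, 93, 251, 157], [115, 24, 93, 
[... 8235 characters left out ...]
1], [-48, 1, 161, 284, 171], [-14, 8, 161, 269, 172], [-10, 9, 162, 267, 172], [-10, 7, 163, 267, 171], [-5, 7, 166, 265, 170], [-8, 7, 169, 266, 169], [-10, 9, 170, 267, 169], [-5, 6, 171, 265, 168], [-8, 8, 172, 266, 168], [-14, 8, 173, 269, 168], [-9, -2, 173, 267, 165], [-14, 7, 175, 269, 167], [-16, 8, 176, 270, 167], [-13, -4, 178, 269, 163], [-14, 4, 178, 269, 165], [-16, 5, 179, 270, 165], [-16, -1, 180, 270, 163], [-21, 8, 182, 272, 165], [-19, 9, 182, 271, 165], [-27, -1, 184, 275, 162], [-20, 4, 184, 272, 163], [-23, 8, 185, 273, 164], [-25, 9, 185, 274, 164], [-24, -1, 187, 274, 161], [-23, 6, 188, 273, 162]]
[0.5336 0.1357 0.0828]
[ 0.5791 -0.1775  0.0065]
[0.4171 0.1065 0.0236]
```

The views show the bail raised about 45° with the tab at about (282,190) in the top raw image, the lever upright, and the keeper at about (262,193) in the scene raw image. Both agree with the linkage model. Next I'll work out the waypoints.

```bash
cat >> h.py <<'E'
yaw=.342; c,s=np.cos(yaw),np.sin(yaw); C=np.array([.54015-.001*s,-.0251+.001*c])
def toW(b): return np.array([C[0]+(c*b[0]-s*b[1])/1e3,C[1]+(s*b[0]+c*b[1])/1e3,b[2]/1e3])
def toB(p): d=np.asarray(p)[:2]-C; return np.array([c*d[0]+s*d[1],-s*d[0]+c*d[1],p[2]])*1
def st():
    o=env.observe(); T=R.from_rotvec(o['tcp_rot']).as_matrix(); p=o['eef_pos']; d=(p[:2]-C)*1e3
    print('t %.2f tcpB'%o['time'],np.round([c*d[0]+s*d[1],-s*d[0]+c*d[1],p[2]*1e3],1),'tool y vs box y deg',np.degrees(np.arctan2(T[1,1],T[0,1])-yaw-np.pi/2).round(2)%360,
     'F box',np.round([c*o['contact_force'][0]+s*o['contact_force'][1],-s*o['contact_force'][0]+c*o['contact_force'][1],o['contact_force'][2]],1),'w %.4f ff %.1f'%(o['width'],o['finger_force']),'j6 %.2f'%o['joint_positions'][5])
    return o,T
PV=np.array([-56.5,97.])
def pinch(bar):  # bar x,z -> pinch x,z, bail angle deg, q
    v=np.array(bar)-PV; L=np.hypot(*v); a=np.arctan2(v[1],v[0])+np.arccos((225+L*L-4096)/(30*L)); pin=PV+15*np.array([np.cos(a),np.sin(a)])
    th=np.arctan2(*(np.array(bar)-pin)[::-1]); u=np.array([np.cos(th),np.sin(th)]); n=np.array([-u[1],u[0]])
    return np.array(bar)+11.5*u+18*n, np.degrees(th), np.pi/2+np.radians(102.7)-a
E
python3 - <<'E'
from h import *
o,T=st()
for b in [(-13.5,158),(0,140),(10,120),(16,105),(14,87.5),(7,88),(-3,89),(-7,91)]:print(b,[np.round(x,2) for x in pinch(b)])
# to hover over tab: tcp at (-18,0,235)
t=toW([-18,0,235]);print(t,'tool delta mm now',(T.T@(t-o['eef_pos'])*1e3).round(), T.round(2).tolist())
E
```

```text
t 0.10 tcpB [-509.9 -345.8  218.2] tool y vs box y deg 179.01 F box [ 0.1  0.1 -0.1] w 0.0935 ff 0.0 j6 -0.08
(-13.5, 158) [array([-18.47, 178.77]), np.float64(46.04), np.float64(1.7)]
(0, 140) [array([  2.45, 161.22]), np.float64(25.98), np.float64(1.72)]
(10, 120) [array([ 19.06, 139.34]), np.float64(7.46), np.float64(2.0)]
(16, 105) [array([ 28.67, 122.19]), np.float64(-3.82), np.float64(2.41)]
(14, 87.5) [array([ 30.71, 100.81]), np.float64(-18.9), np.float64(2.52)]
(7, 88) [array([ 24.3 , 100.53]), np.float64(-21.51), np.float64(2.06)]
(-3, 89) [array([ 13.85, 102.13]), np.float64(-19.49), np.float64(1.32)]
(-7, 91) [array([  7.99, 106.22]), np.float64(-12.0), np.float64(0.73)]
[ 0.52285708 -0.03019461  0.235     ] tool delta mm now [ 486. -354.  -16.] [[0.95, 0.32, -0.0], [0.32, -0.95, 0.0], [0.0, -0.0, -1.0]]
```

Request:
{"fn": "jog_arm", "kwargs": {
  "moves": [
    {"x": 24, "y": -18, "z": -10, "twist": 1, "gripper": 50},
    {"x": 24, "y": -18, "z": -10},
    {"x": 24, "y": -18, "z": -5},
    {"x": 24, "y": -18},
    {"x": 24, "y": -18}
  ]
}}

```text
invalid input
```

Request:
{"fn": "jog_arm", "kwargs": {
  "moves": [
    {"x": 24, "y": -18},
    {"x": 24, "y": -18},
    {"x": 24, "y": -18},
    {"x": 24, "y": -18},
    {"x": 24, "y": -18}
  ]
}}

```text
invalid input
```

Request:
{"fn": "jog_arm", "kwargs": {
  "moves": [
    {"x": 24, "y": -18},
    {"x": 24, "y": -18},
    {"x": 24, "y": -18},
    {"x": 24, "y": -18},
    {"x": 24, "y": -18}
  ]
}}

```text
invalid input
```

```bash
python3 -c "
from h import *
st()"
```

```text
t 0.10 tcpB [-509.9 -345.8  218.2] tool y vs box y deg 179.01 F box [ 0.1  0.1 -0.1] w 0.0935 ff 0.0 j6 -0.08
```

Request:
{"fn": "jog_arm", "kwargs": {
  "moves": [
    {"gripper": 50, "x": 24, "y": -18, "z": -10, "twist": 1},
    {"gripper": 50, "x": 24, "y": -18, "z": -10, "twist": 0}
  ]
}}

```text
time: 0.3
eef_pos: [0.2099, -0.4713, 0.2382]
tcp_rot: [-3.103, -0.478, 0.0]
contact_force: [0.4, -0.9, -0.5]
width: 0.0809
finger_force: 0.0
```

```bash
python3 -c "
from h import *
st()"
```

```text
t 0.30 tcpB [-460.7 -310.6  238.2] tool y vs box y deg 177.91 F box [ 0.  -1.  -0.5] w 0.0809 ff 0.0 j6 0.02
```

Request:
{"fn": "jog_arm", "kwargs": {
  "moves": [
    {"gripper": 50, "x": 24, "y": -17, "z": -5, "twist": -2},
    {"gripper": 50, "x": 24, "y": -17, "z": -5, "twist": 0},
    {"gripper": 50, "x": 24, "y": -17, "z": 0, "twist": 0},
    {"gripper": 50, "x": 24, "y": -17, "z": 0, "twist": 0},
    {"gripper": 50, "x": 24, "y": -17, "z": 0, "twist": 0}
  ]
}}

```text
time: 0.8
eef_pos: [0.2958, -0.3512, 0.2485]
tcp_rot: [-3.095, -0.535, 0.0]
contact_force: [0.3, -0.0, 0.9]
width: 0.0473
finger_force: 0.0
```

Request:
{"fn": "jog_arm", "kwargs": {
  "moves": [
    {"gripper": 50, "x": 24, "y": -17, "z": 0, "twist": 0},
    {"gripper": 50, "x": 24, "y": -17, "z": 0, "twist": 0},
    {"gripper": 50, "x": 24, "y": -17, "z": 0, "twist": 0},
    {"gripper": 50, "x": 24, "y": -17, "z": 0, "twist": 0},
    {"gripper": 50, "x": 24, "y": -17, "z": 0, "twist": 0}
  ]
}}

```text
time: 1.3
eef_pos: [0.3802, -0.2308, 0.2485]
tcp_rot: [-3.095, -0.535, 0.0]
contact_force: [-0.1, -0.1, 0.1]
width: 0.0467
finger_force: 0.0
```

Request:
{"fn": "jog_arm", "kwargs": {
  "moves": [
    {"gripper": 50, "x": 24, "y": -17, "z": 0, "twist": 0},
    {"gripper": 50, "x": 24, "y": -17, "z": 0, "twist": 0},
    {"gripper": 50, "x": 24, "y": -17, "z": 0, "twist": 0},
    {"gripper": 50, "x": 24, "y": -17, "z": 0, "twist": 0},
    {"gripper": 50, "x": 24, "y": -17, "z": 0, "twist": 0}
  ]
}}

```text
time: 1.8
eef_pos: [0.4648, -0.1105, 0.2484]
tcp_rot: [-3.095, -0.535, 0.001]
contact_force: [-0.4, -0.1, 0.4]
width: 0.0464
finger_force: 0.0
```

Request:
{"fn": "jog_arm", "kwargs": {
  "moves": [
    {"gripper": 50, "x": 24, "y": -17, "z": 0, "twist": 0},
    {"gripper": 50, "x": 24, "y": -17, "z": 0, "twist": 0},
    {"gripper": 50, "x": 24, "y": -17, "z": 0, "twist": 0},
    {"gripper": 50, "x": 10, "y": -5, "z": 0, "twist": 0},
    {"gripper": 50, "x": 0, "y": 0, "z": 0, "twist": 0}
  ]
}}

```text
time: 2.3
eef_pos: [0.5231, -0.0308, 0.2482]
tcp_rot: [-3.095, -0.537, 0.001]
contact_force: [-0.7, -0.2, -0.2]
width: 0.0467
finger_force: 0.0
```

```bash
python3 -c "
from h import *
st()"
```

```text
t 2.30 tcpB [-18.   -0.6 248.2] tool y vs box y deg 180.11 F box [-0.7  0.  -0.2] w 0.0467 ff 0.0 j6 1.08
```

Request:
{"fn": "jog_arm", "kwargs": {
  "moves": [
    {"gripper": 50, "x": 0, "y": 0, "z": 25, "twist": 0},
    {"gripper": 50, "x": 0, "y": 0, "z": 20, "twist": 0},
    {"gripper": 50, "x": 0, "y": 0, "z": 15, "twist": 0},
    {"gripper": 50, "x": 0, "y": 0, "z": 10, "twist": 0},
    {"gripper": 50, "x": 0, "y": 0, "z": 5, "twist": 0}
  ]
}}

```text
time: 2.8
eef_pos: [0.5222, -0.0321, 0.173]
tcp_rot: [-3.096, -0.534, 0.002]
contact_force: [0.3, 0.4, -0.1]
width: 0.0465
finger_force: 0.0
```

Request:
{"fn": "jog_arm", "kwargs": {
  "moves": [
    {"gripper": 22, "x": 0, "y": 0, "z": 0, "twist": 0},
    {"gripper": 22, "x": 0, "y": 0, "z": 0, "twist": 0},
    {"gripper": 22, "x": 0, "y": 0, "z": 0, "twist": 0},
    {"gripper": 22, "x": 0, "y": 0, "z": 0, "twist": 0}
  ],
  "force": 5
}}

```text
time: 3.2
eef_pos: [0.523, -0.0314, 0.1741]
tcp_rot: [3.095, 0.535, 0.001]
contact_force: [0.5, 0.1, 0.3]
width: 0.0221
finger_force: 0.0
```

```bash
python3 -c "
from h import *
st()
shot('scene','s2.png',(220,110,320,230),5)
a=cv2.imread('pics/s2.png'); p,_=shot('top','t2.png',(240,150,320,246),6.25)
b=cv2.imread('pics/t2.png'); h=min(a.shape[0],b.shape[0],600)
b=cv2.resize(b,(300,360)); a=cv2.resize(a,(500,600)); b=cv2.copyMakeBorder(b,0,240,0,0,0); cv2.imwrite('pics/v2.png',np.hstack([a,b]))"
```

```text
t 3.20 tcpB [-18.3  -1.2 174.1] tool y vs box y deg 180.02 F box [ 0.5 -0.1  0.3] w 0.0221 ff 0.0 j6 1.08
```

View pics/v2.png

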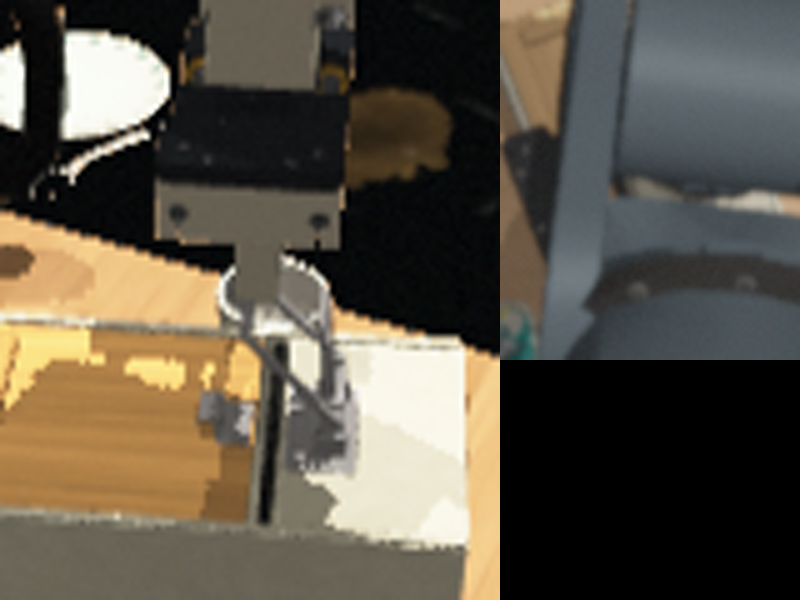

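The scene view shows the near finger at (255,285), covering the tab. The bail's wires run down from there, undisturbed. The top camera is blocked by the arm. I'll close on the tab now.

Request:
{"fn": "jog_arm", "kwargs": {
  "moves": [
    {"gripper": 5, "x": 0, "y": -1, "z": 0, "twist": 0},
    {"gripper": 5, "x": 0, "y": 0, "z": 0, "twist": 0},
    {"gripper": 5, "x": 0, "y": 0, "z": 0, "twist": 0}
  ],
  "force": 12
}}

```text
time: 3.6
eef_pos: [0.5226, -0.0305, 0.1737]
tcp_rot: [3.095, 0.535, 0.001]
contact_force: [0.9, -1.6, 0.7]
width: 0.0141
finger_force: 12.0
```

```bash
python3 -c "
from h import *
st()"
```

```text
t 3.60 tcpB [-18.4  -0.2 173.7] tool y vs box y deg 180.02 F box [ 0.3 -1.8  0.7] w 0.0141 ff 12.0 j6 1.08
```

Request:
{"fn": "jog_arm", "kwargs": {
  "moves": [
    {"gripper": 5, "x": 6, "y": 0.5, "z": 5, "twist": 0},
    {"gripper": 5, "x": 8, "y": 0, "z": 6, "twist": 0},
    {"gripper": 5, "x": 7, "y": 0, "z": 7, "twist": 0}
  ]
}}

```text
time: 3.9
eef_pos: [0.543, -0.0235, 0.1549]
tcp_rot: [-3.095, -0.535, 0.0]
contact_force: [0.4, -0.3, 0.2]
width: 0.0136
finger_force: 12.0
```

Request:
{"fn": "jog_arm", "kwargs": {
  "moves": [
    {"gripper": 5, "x": 6, "y": 0, "z": 7, "twist": 0},
    {"gripper": 5, "x": 6, "y": 0, "z": 8, "twist": 0},
    {"gripper": 5, "x": 5, "y": 0, "z": 7, "twist": 0},
    {"gripper": 5, "x": 0, "y": 0, "z": 0, "twist": 0}
  ]
}}

```text
time: 4.3
eef_pos: [0.5586, -0.0179, 0.1324]
tcp_rot: [-3.095, -0.535, 0.002]
contact_force: [-0.8, -1.1, 0.5]
width: 0.0142
finger_force: 12.0
```

```bash
python3 -c "
from h import *
st()
p,d=shot('scene','s3.png',(220,130,320,230),6)
Q,u,v=cloud('scene',d); B=np.c_[(Q[:,:2]-C)@np.array([[c,-s],[s,c]])*1e3,Q[:,2]*1e3]
k=(abs(B[:,0])<60)&(abs(B[:,1])<30)&(B[:,2]>91)&(B[:,2]<160)&(abs(B[:,1])>17)
print(np.c_[B[k],u[k],v[k]][np.argsort(B[k,0])].round().astype(int)[::2].tolist())"
```

```text
t 4.30 tcpB [ 19.8  -0.4 132.4] tool y vs box y deg 180.02 F box [-1.1 -0.8  0.5] w 0.0142 ff 12.0 j6 1.11
[[-59, 22, 92, 287, 200], [-59, 21, 97, 287, 198], [-59, 21, 101, 287, 197], [-59, 23, 109, 287, 195], [-58, 22, 114, 287, 193], [-58, 18, 117, 287, 191], [-57, 22, 95, 286, 199], [-57, 20, 99, 286, 197], [-56, -25, 114, 287, 180], [-56, 25, 114, 286, 194], [-56, 18, 114, 286, 192], [-55, 20, 93, 285, 199], [-54, 19, 98, 285, 197], [-54, 18, 103, 285, 195], [-54, 23, 114, 285, 193], [-52, 21, 93, 284, 199], [-52, 22, 101, 284, 197], [-52, 17, 103, 284, 195], [-52, 24, 113, 284, 194], [-51, 18, 113, 284, 192], [-50, 21, 93, 283, 199], [-50, 20, 99, 283, 197], [-49, 24, 116, 283, 193], [-49, 18, 119, 283, 190], [-48, 17, 131, 283, 186], [-48, 19, 141, 283, 183], [-47, 25, 113, 282, 194], [-46, 18, 135, 282, 185], [-45, 17, 140, 282, 183], [-45, 17, 152, 282, 179], [-45, 17, 157, 282, 177], [-42, 27, 114, 280, 194], [-42, -20, 113, 281, 181], [-42, -22, 115, 281, 180], [-40, -20, 113, 280, 181], [-40, -22, 114, 280, 180], [-37, 23, 116, 278, 192], [-37, -21, 116, 279, 180], [-35, 2
[... 927 characters left out ...]
1], [4, 21, 120, 260, 189], [6, -20, 122, 261, 177], [7, 23, 122, 259, 189], [8, -19, 123, 260, 177], [9, 21, 119, 258, 189], [11, 22, 157, 257, 177], [11, 22, 142, 257, 182], [12, 20, 143, 257, 181], [13, 24, 146, 256, 181], [14, 22, 151, 256, 179], [14, 22, 148, 256, 180], [16, 24, 155, 255, 178], [16, 22, 151, 255, 179], [16, 21, 144, 255, 181], [18, 23, 151, 254, 179], [18, 20, 152, 254, 178], [19, 19, 138, 254, 182], [20, 25, 155, 253, 178], [20, 22, 150, 253, 179], [21, 18, 137, 253, 182], [23, 22, 147, 252, 180], [23, 21, 152, 252, 178], [25, 23, 154, 251, 178], [25, 22, 150, 251, 179], [25, 22, 144, 251, 181], [27, 24, 157, 250, 177], [27, 22, 147, 250, 180], [27, 21, 143, 250, 181]]
```

View pics/s3.png

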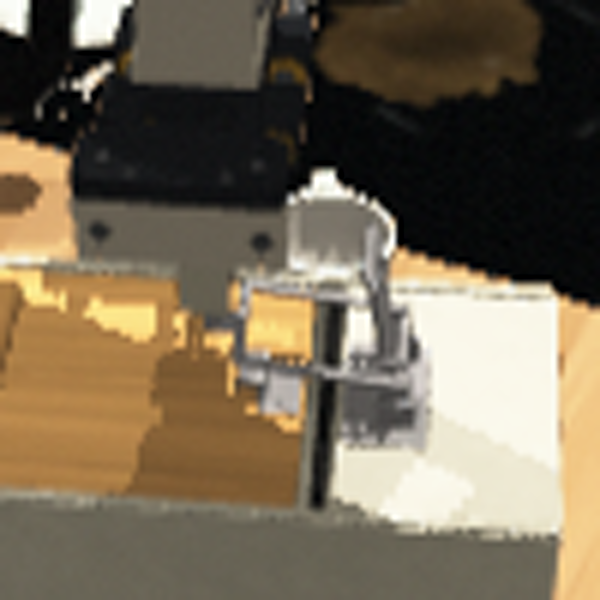

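The bail is nearly level now. Its crossbar at (240,330) in the crop is above and just beyond the keeper at (280,390), and the lever leans with it. I'll carry on out and down.

Request:
{"fn": "jog_arm", "kwargs": {
  "moves": [
    {"gripper": 5, "x": 5, "y": 0, "z": 4, "twist": 0},
    {"gripper": 5, "x": 5, "y": 0, "z": 6, "twist": 0},
    {"gripper": 5, "x": 2, "y": 0, "z": 6, "twist": 0},
    {"gripper": 5, "x": 1, "y": 0, "z": 6, "twist": 0},
    {"gripper": 5, "x": 1, "y": 0, "z": 5, "twist": 0}
  ]
}}

```text
time: 4.85
eef_pos: [0.5718, -0.0133, 0.1061]
tcp_rot: [-3.096, -0.535, -0.0]
contact_force: [-2.2, 0.9, 1.2]
width: 0.0137
finger_force: 12.0
```

Request:
{"fn": "jog_arm", "kwargs": {
  "moves": [
    {"gripper": 5, "x": 0, "y": 0, "z": 2, "twist": 0},
    {"gripper": 5, "x": 0, "y": 0, "z": 0, "twist": 0}
  ]
}}

```text
time: 5.05
eef_pos: [0.5718, -0.0134, 0.1045]
tcp_rot: [-3.096, -0.535, -0.001]
contact_force: [-1.1, 3.2, 2.1]
width: 0.0136
finger_force: 12.0
```

```bash
python3 -c "
from h import *
st()
p,d=shot('scene','s4.png',(220,130,320,230),6)
Q,u,v=cloud('scene',d); B=np.c_[(Q[:,:2]-C)@np.array([[c,-s],[s,c]])*1e3,Q[:,2]*1e3]
k=(abs(B[:,0])<60)&(abs(B[:,1])<30)&(B[:,2]>89)&(B[:,2]<140)&(abs(B[:,1])>19)
print(np.c_[B[k],u[k],v[k]][np.argsort(B[k,0])].round().astype(int)[::2].tolist())
k=(abs(B[:,0]-3)<12)&(abs(B[:,1])<14)&(B[:,2]>89)&(B[:,2]<100)
print(np.c_[B[k],u[k],v[k]][np.argsort(B[k,0])].round().astype(int)[::2].tolist())"
```

```text
t 5.05 tcpB [ 33.7  -0.6 104.5] tool y vs box y deg 180.01 F box [-0.   3.4  2.1] w 0.0136 ff 12.0 j6 1.12
[[-59, 19, 89, 287, 200], [-59, 20, 97, 287, 198], [-57, 22, 92, 286, 200], [-57, 23, 99, 286, 198], [-55, 21, 90, 285, 200], [-54, 22, 98, 285, 198], [-52, 22, 91, 284, 200], [-52, 21, 100, 284, 197], [-52, 24, 113, 284, 194], [-50, 22, 94, 283, 199], [-50, 20, 99, 283, 197], [-49, -22, 113, 284, 181], [-49, 23, 115, 283, 193], [-47, 25, 112, 282, 194], [-45, 25, 113, 281, 194], [-42, 25, 110, 280, 195], [-42, -23, 110, 281, 181], [-40, 23, 110, 279, 194], [-40, 20, 117, 279, 191], [-38, 22, 109, 278, 194], [-35, 24, 111, 277, 194], [-33, 23, 107, 276, 195], [-31, 25, 105, 275, 196], [-30, 20, 129, 275, 187], [-29, 25, 108, 274, 195], [-26, 25, 108, 273, 195], [-24, 24, 107, 272, 195], [-22, 24, 107, 271, 195], [-19, 22, 104, 270, 195], [-17, 25, 104, 269, 196], [-16, -20, 102, 270, 184], [-15, 25, 103, 268, 196], [-14, -19, 102, 269, 184], [-12, 26, 104, 267, 196], [-11, -20, 101, 268, 184], [-10, 26, 101, 266, 197], [-10, 24, 105, 266, 195], [-9, -20, 104, 267, 183], [-8, 25,
[... 813 characters left out ...]
 22, 118, 246, 189], [37, 22, 115, 246, 190], [39, 23, 128, 245, 186], [39, 22, 124, 245, 187], [41, 23, 131, 244, 185], [42, 22, 124, 244, 187], [42, 21, 114, 244, 190]]
[[-4, 4, 90, 264, 194], [-4, 3, 92, 264, 193], [-3, -2, 97, 264, 190], [-2, 13, 94, 263, 195], [-2, 9, 97, 263, 193], [-1, 1, 96, 263, 191], [0, -6, 96, 263, 189], [1, 7, 95, 262, 193], [1, 2, 97, 262, 191], [2, -6, 96, 262, 189], [3, 7, 95, 261, 193], [4, 2, 97, 261, 191], [4, -5, 97, 261, 189], [6, 9, 94, 260, 194], [6, 2, 96, 260, 191], [7, -4, 97, 260, 189], [11, 2, 96, 258, 191], [12, -3, 98, 258, 189], [12, 13, 99, 257, 193], [13, 8, 98, 257, 192], [14, 1, 99, 257, 190], [14, -7, 97, 257, 188], [15, 11, 94, 256, 194]]
```

View pics/s4.png

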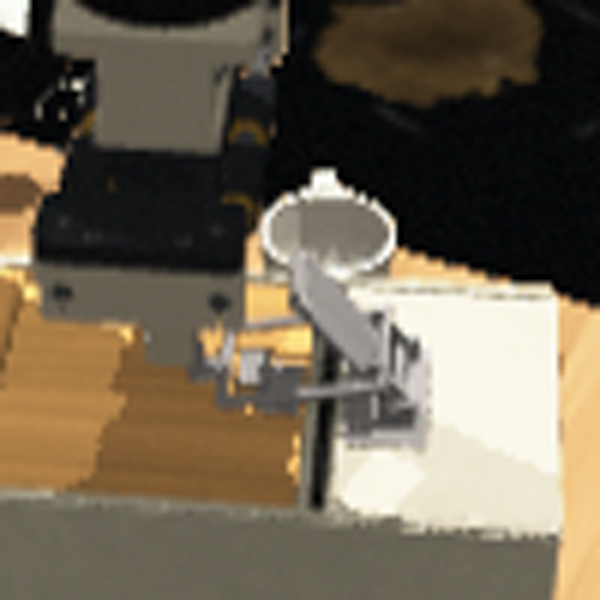

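The crossbar at (230,375) in the crop is just beyond the keeper lip at (255,360), with a visible gap. I'll lower it onto the lid.

Request:
{"fn": "jog_arm", "kwargs": {
  "moves": [
    {"gripper": 5, "x": 0.5, "y": -0.5, "z": 3, "twist": 0},
    {"gripper": 5, "x": 0, "y": 0, "z": 2, "twist": 0},
    {"gripper": 5, "x": 0, "y": 0, "z": 0, "twist": 0}
  ]
}}

```text
time: 5.4
eef_pos: [0.572, -0.013, 0.0995]
tcp_rot: [3.095, 0.535, 0.0]
contact_force: [0.4, 0.4, 0.9]
width: 0.0137
finger_force: 12.0
```

Request:
{"fn": "jog_arm", "kwargs": {
  "moves": [
    {"gripper": 5, "x": 0, "y": 0, "z": 1.5, "twist": 0},
    {"gripper": 5, "x": 0, "y": 0, "z": 0, "twist": 0}
  ]
}}

```text
time: 5.6
eef_pos: [0.572, -0.0129, 0.0981]
tcp_rot: [3.096, 0.535, 0.0]
contact_force: [0.2, 0.8, 0.3]
width: 0.0137
finger_force: 12.0
```

```bash
python3 -c "
from h import *
st()"
```

```text
t 5.60 tcpB [34.1 -0.2 98.1] tool y vs box y deg 180.01 F box [0.4 0.7 0.3] w 0.0137 ff 12.0 j6 1.12
```

Request:
{"fn": "jog_arm", "kwargs": {
  "moves": [
    {"gripper": 5, "x": 0, "y": 0, "z": 1, "twist": 0},
    {"gripper": 5, "x": 0, "y": 0, "z": 0, "twist": 0}
  ]
}}

```text
time: 5.8
eef_pos: [0.5719, -0.0129, 0.0971]
tcp_rot: [3.096, 0.535, 0.0]
contact_force: [-0.6, -0.5, 0.8]
width: 0.0139
finger_force: 12.0
```

Request:
{"fn": "jog_arm", "kwargs": {
  "moves": [
    {"gripper": 5, "x": 0, "y": 0, "z": 1, "twist": 0},
    {"gripper": 5, "x": 0, "y": 0, "z": 0, "twist": 0}
  ]
}}

```text
time: 6.0
eef_pos: [0.5719, -0.0129, 0.096]
tcp_rot: [3.096, 0.535, -0.0]
contact_force: [0.2, -0.9, 0.6]
width: 0.0141
finger_force: 12.0
```

Request:
{"fn": "jog_arm", "kwargs": {
  "moves": [
    {"gripper": 5, "x": 0, "y": 0, "z": 0.5, "twist": 0},
    {"gripper": 5, "x": 0, "y": 0, "z": 0, "twist": 0}
  ]
}}

```text
time: 6.2
eef_pos: [0.5719, -0.0129, 0.0956]
tcp_rot: [3.096, 0.535, -0.0]
contact_force: [-0.3, -1.2, 1.8]
width: 0.0137
finger_force: 12.0
```

Request:
{"fn": "jog_arm", "kwargs": {
  "moves": [
    {"gripper": 5, "x": 0, "y": 0, "z": 1, "twist": 0},
    {"gripper": 5, "x": 0, "y": 0, "z": 0, "twist": 0}
  ]
}}

```text
time: 6.4
eef_pos: [0.5719, -0.0128, 0.0946]
tcp_rot: [3.096, 0.535, 0.0]
contact_force: [0.3, -1.4, 0.4]
width: 0.0135
finger_force: 12.0
```

Request:
{"fn": "jog_arm", "kwargs": {
  "moves": [
    {"gripper": 5, "x": 0, "y": 0, "z": 1, "twist": 0},
    {"gripper": 5, "x": 0, "y": 0, "z": 0, "twist": 0}
  ]
}}

```text
time: 6.6
eef_pos: [0.5719, -0.0128, 0.0936]
tcp_rot: [3.096, 0.535, 0.0]
contact_force: [0.7, -2.5, 1.7]
width: 0.0132
finger_force: 12.0
```

```bash
python3 -c "
from h import *
st()
p,d=shot('scene','s5.png',(220,130,320,230),6)
Q,u,v=cloud('scene',d); B=np.c_[(Q[:,:2]-C)@np.array([[c,-s],[s,c]])*1e3,Q[:,2]*1e3]
k=(B[:,0]>-20)&(B[:,0]<22)&(abs(B[:,1])<30)&(B[:,2]>87)&(B[:,2]<110)&(abs(B[:,1])>17)
print(np.c_[B[k],u[k],v[k]][np.argsort(B[k,0])].round().astype(int).tolist())"
```

```text
t 6.60 tcpB [34.1 -0.1 93.6] tool y vs box y deg 180.01 F box [-0.2 -2.6  1.7] w 0.0132 ff 12.0 j6 1.12
[[-20, 27, 99, 270, 198], [-19, 25, 100, 270, 197], [-19, 22, 101, 270, 196], [-19, -19, 99, 271, 185], [-17, 26, 98, 269, 198], [-17, 23, 98, 269, 197], [-16, -20, 98, 270, 185], [-16, -21, 100, 270, 184], [-15, 27, 99, 268, 198], [-15, 23, 99, 268, 197], [-14, -20, 98, 269, 185], [-13, -24, 98, 269, 184], [-12, 25, 100, 267, 197], [-12, 24, 96, 267, 198], [-11, -18, 96, 268, 186], [-11, -22, 96, 268, 185], [-10, 26, 98, 266, 198], [-10, 23, 98, 266, 197], [-9, -20, 94, 267, 186], [-9, -21, 97, 267, 185], [-8, 23, 91, 265, 199], [-8, 23, 95, 265, 198], [-7, 21, 96, 265, 197], [-6, -21, 93, 266, 186], [-6, -22, 96, 266, 185], [-6, 26, 94, 264, 199], [-5, 26, 97, 264, 198], [-4, -19, 95, 265, 186], [-4, -21, 96, 265, 185], [-3, 26, 94, 263, 199], [-3, 23, 94, 263, 198], [-2, -18, 95, 264, 186], [-1, -20, 90, 264, 187], [-1, -23, 95, 264, 185], [-1, 26, 93, 262, 199], [-1, 25, 96, 262, 198], [1, -19, 91, 263, 187], [1, -20, 94, 263, 186], [2, 24, 92, 261, 199], [2, 21, 92, 261, 198], [3, -20, 90, 262, 187], [4, -22, 92, 262, 186], [4, 25, 92, 260, 199], [4, 24, 88, 260, 200], [6, -19, 90, 261, 187], [6, -22, 92, 261, 186], [6, 28, 91, 259, 200], [6, 24, 91, 259, 199], [9, 26, 89, 258, 200], [9, 19, 89, 258, 198], [11, 26, 89, 257, 200], [11, 22, 89, 257, 199], [12, 20, 90, 257, 198]]
```

Request:
{"fn": "jog_arm", "kwargs": {
  "moves": [
    {"gripper": 5, "x": 0, "y": 0, "z": 0.8, "twist": 0},
    {"gripper": 5, "x": 0, "y": 0, "z": 0, "twist": 0}
  ]
}}

```text
time: 6.85
eef_pos: [0.5721, -0.0128, 0.0933]
tcp_rot: [3.096, 0.535, 0.001]
contact_force: [-1.6, -0.7, 6.4]
width: 0.0137
finger_force: 12.0
```

Request:
{"fn": "jog_arm", "kwargs": {
  "moves": [
    {"gripper": 5, "x": 0, "y": 0, "z": 0.6, "twist": 0},
    {"gripper": 5, "x": 0, "y": 0, "z": 0, "twist": 0}
  ]
}}

```text
time: 7.05
eef_pos: [0.5722, -0.0128, 0.093]
tcp_rot: [3.096, 0.535, 0.001]
contact_force: [-2.2, -0.4, 9.7]
width: 0.0136
finger_force: 12.0
```

Request:
{"fn": "jog_arm", "kwargs": {
  "moves": [
    {"gripper": 5, "x": 0, "y": 0, "z": -0.9, "twist": 0},
    {"gripper": 5, "x": -1, "y": 0, "z": 0, "twist": 0},
    {"gripper": 5, "x": -1, "y": 0, "z": 0, "twist": 0},
    {"gripper": 5, "x": 0, "y": 0, "z": 0, "twist": 0}
  ]
}}

```text
time: 7.45
eef_pos: [0.5712, -0.0133, 0.0935]
tcp_rot: [3.096, 0.535, 0.005]
contact_force: [4.8, 2.7, 0.1]
width: 0.0138
finger_force: 12.0
```

```bash
python3 -c "
from h import *
st()"
```

```text
t 7.45 tcpB [33.2 -0.2 93.5] tool y vs box y deg 180.0 F box [5.5 0.9 0.1] w 0.0138 ff 12.0 j6 1.12
```

Request:
{"fn": "jog_arm", "kwargs": {
  "moves": [
    {"gripper": 5, "x": -1, "y": 0, "z": 0.6, "twist": 0},
    {"gripper": 5, "x": -1, "y": 0, "z": 0, "twist": 0},
    {"gripper": 5, "x": 0, "y": 0, "z": 0, "twist": 0}
  ]
}}

```text
time: 7.75
eef_pos: [0.5695, -0.0139, 0.093]
tcp_rot: [3.096, 0.535, 0.006]
contact_force: [5.2, 1.5, 1.4]
width: 0.0138
finger_force: 12.0
```

```bash
python3 -c "
from h import *
st()
p,d=shot('scene','s5.png',(220,130,320,230),6)
Q,u,v=cloud('scene',d); B=np.c_[(Q[:,:2]-C)@np.array([[c,-s],[s,c]])*1e3,Q[:,2]*1e3]
k=(B[:,0]>0)&(B[:,0]<22)&(abs(B[:,1])<30)&(B[:,2]>87)&(B[:,2]<110)&(abs(B[:,1])>12)
print(np.c_[B[k],u[k],v[k]][np.argsort(B[k,0])].round().astype(int).tolist())"
```

```text
t 7.75 tcpB [31.4 -0.3 93. ] tool y vs box y deg 180.0 F box [ 5.4 -0.3  1.4] w 0.0138 ff 12.0 j6 1.12
[[1, -18, 92, 263, 187], [1, -23, 91, 263, 186], [2, 26, 90, 261, 200], [2, 25, 92, 261, 199], [3, -21, 89, 262, 187], [4, -22, 91, 262, 186], [4, 25, 88, 260, 200], [4, 24, 91, 260, 199], [6, 25, 89, 259, 200], [7, 23, 90, 259, 199], [7, 20, 90, 259, 198], [7, 15, 89, 259, 197], [9, 25, 89, 258, 200], [9, 23, 90, 258, 199], [9, 19, 89, 258, 198], [10, 17, 90, 258, 197], [10, 12, 89, 258, 196], [21, 17, 99, 253, 194], [22, 14, 106, 253, 191], [22, 14, 102, 253, 192], [22, 12, 107, 253, 190]]
```

View pics/s5.png

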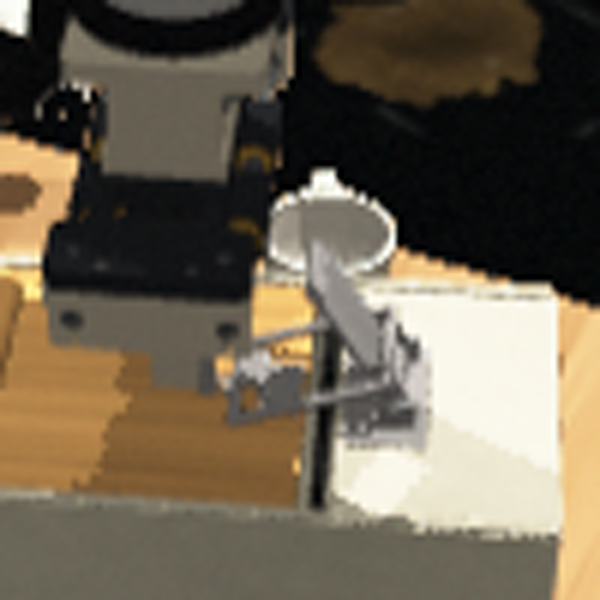

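The bar at (240,405) in the crop lies on the lid, just at the keeper's nib. I'll keep drawing it under with a light press.

Request:
{"fn": "jog_arm", "kwargs": {
  "moves": [
    {"gripper": 5, "x": -1, "y": 0, "z": 0.4, "twist": 0},
    {"gripper": 5, "x": -1, "y": 0, "z": 0, "twist": 0},
    {"gripper": 5, "x": -1, "y": 0, "z": 0, "twist": 0}
  ]
}}

```text
time: 8.1
eef_pos: [0.567, -0.0149, 0.0928]
tcp_rot: [3.095, 0.535, 0.007]
contact_force: [6.4, 2.9, 1.9]
width: 0.0141
finger_force: 12.0
```

Request:
{"fn": "jog_arm", "kwargs": {
  "moves": [
    {"gripper": 5, "x": -1, "y": 0, "z": 0.2, "twist": 0},
    {"gripper": 5, "x": -1, "y": 0, "z": 0, "twist": 0},
    {"gripper": 5, "x": -1, "y": 0, "z": 0, "twist": 0}
  ]
}}

```text
time: 8.4
eef_pos: [0.5643, -0.0158, 0.0927]
tcp_rot: [3.095, 0.535, 0.007]
contact_force: [8.3, 3.4, 3.1]
width: 0.0139
finger_force: 12.0
```

```bash
python3 -c "
from h import *
st()"
```

```text
t 8.40 tcpB [25.9 -0.4 92.7] tool y vs box y deg 180.0 F box [8.9 0.4 3.1] w 0.0139 ff 12.0 j6 1.12
```

```bash
cat >> h.py <<'E'
def look(f):
    p,d=shot('scene',f,(230,160,300,220),8)
    Q,u,v=cloud('scene',d); B=np.c_[(Q[:,:2]-C)@np.array([[c,-s],[s,c]])*1e3,Q[:,2]*1e3]
    k=(B[:,0]>-12)&(B[:,0]<22)&(abs(B[:,1])<30)&(B[:,2]>87.5)&(B[:,2]<110)
    for nm,kk in(('side',k&(abs(B[:,1])>15)),('keeper',k&(abs(B[:,1])<13))): print(nm,np.c_[B[kk],u[kk],v[kk]][np.argsort(B[kk,0])].round().astype(int).tolist())
E
python3 -c "
from h import *
look('s6.png')"
```

```text
side [[-11, -21, 94, 268, 186], [-11, -24, 94, 268, 185], [-10, 26, 94, 266, 199], [-10, 25, 97, 266, 198], [-9, -18, 93, 267, 187], [-9, -20, 94, 267, 186], [-8, 25, 93, 265, 199], [-8, 24, 96, 265, 198], [-8, 23, 88, 265, 200], [-6, -22, 89, 266, 187], [-6, -22, 92, 266, 186], [-6, 25, 90, 264, 200], [-5, 25, 93, 264, 199], [-4, -21, 90, 265, 187], [-4, -22, 92, 265, 186], [-3, 25, 89, 263, 200], [-3, 24, 92, 263, 199], [-1, 25, 90, 262, 200], [-1, 23, 91, 262, 199], [2, 24, 88, 261, 200], [2, 22, 90, 261, 199], [2, 20, 91, 261, 198], [3, 16, 90, 261, 197], [4, 26, 89, 260, 200], [4, 23, 90, 260, 199], [5, 19, 90, 260, 198], [16, 21, 103, 255, 194], [16, 21, 106, 255, 193], [18, 21, 110, 254, 192], [19, 21, 103, 254, 194], [19, 21, 106, 254, 193], [21, 22, 107, 253, 193], [21, 22, 104, 253, 194]]
keeper [[-12, 12, 88, 267, 197], [-11, 5, 88, 267, 195], [-10, -6, 88, 267, 192], [-7, -8, 89, 266, 191], [-6, 7, 89, 265, 195], [-6, 1, 93, 265, 192], [-6, 0, 96, 265, 191], [-5, -2, 98, 265, 190], [-5, -6, 97, 265, 189], [-4, 10, 95, 264, 194], [-4, 9, 88, 264, 196], [-4, 10, 91, 264, 195], [-4, 9, 97, 264, 193], [-4, 7, 99, 264, 192], [-3, 3, 98, 264, 191], [-3, -4, 95, 264, 190], [-2, 11, 96, 263, 194], [-1, 7, 95, 263, 193], [-1, 4, 96, 263, 192], [-1, 1, 97, 263, 191], [1, 10, 88, 262, 196], [1, 10, 95, 262, 194], [1, 10, 98, 262, 193], [1, 7, 88, 262, 195], [1, 3, 95, 262, 192], [2, 0, 95, 262, 191], [3, 10, 98, 261, 193], [3, 10, 94, 261, 194], [3, 9, 91, 261, 195], [3, 6, 97, 261, 192], [4, 2, 97, 261, 191], [4, -2, 96, 261, 190], [5, 10, 97, 260, 193], [6, 9, 94, 260, 194], [12, -3, 88, 258, 192], [13, 5, 89, 257, 194], [13, 4, 91, 257, 193], [13, 3, 93, 257, 192], [14, -2, 92, 257, 191], [14, -5, 93, 257, 190], [15, 9, 92, 256, 194], [15, 8, 95, 256, 193], [15, 8, 97, 256, 192], [16, 3, 97, 256, 191], [16, 0, 97, 256, 190], [18, 9, 89, 255, 195]]
```

View pics/s6.png

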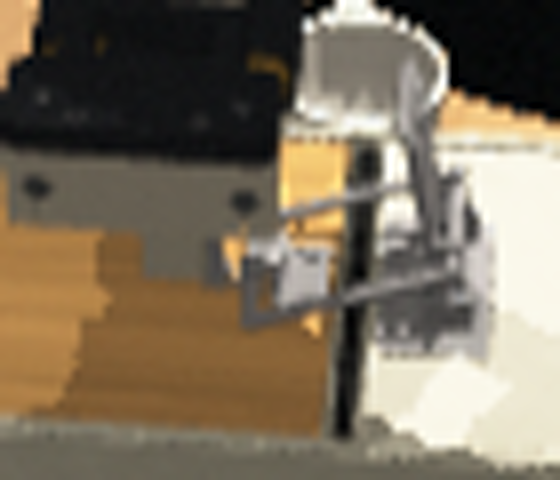

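The bar at (260,300) in the crop is now under the keeper lip, and the lid is coming along: the keeper has moved about 2 mm. I'll draw on towards the seal.

Request:
{"fn": "jog_arm", "kwargs": {
  "moves": [
    {"gripper": 5, "x": -1, "y": 0, "z": 0, "twist": 0},
    {"gripper": 5, "x": -1, "y": 0, "z": 0, "twist": 0},
    {"gripper": 5, "x": -1, "y": 0, "z": 0, "twist": 0}
  ]
}}

```text
time: 8.75
eef_pos: [0.5616, -0.0169, 0.0928]
tcp_rot: [3.095, 0.535, 0.008]
contact_force: [7.9, 3.4, 3.6]
width: 0.0139
finger_force: 12.0
```

```bash
python3 -c "
from h import *
st()"
```

```text
t 8.75 tcpB [23.  -0.4 92.8] tool y vs box y deg 180.0 F box [8.6 0.6 3.6] w 0.0139 ff 12.0 j6 1.11
```

Request:
{"fn": "jog_arm", "kwargs": {
  "moves": [
    {"gripper": 5, "x": -1, "y": 0, "z": 0, "twist": 0},
    {"gripper": 5, "x": -1, "y": 0, "z": 0, "twist": 0}
  ]
}}

```text
time: 8.95
eef_pos: [0.5601, -0.0174, 0.0929]
tcp_rot: [3.095, 0.534, 0.009]
contact_force: [9.1, 3.4, 4.3]
width: 0.0136
finger_force: 12.0
```

```bash
python3 -c "
from h import *
st();look('s7.png')"
```

```text
t 8.95 tcpB [21.3 -0.4 92.9] tool y vs box y deg 180.0 F box [9.7 0.2 4.3] w 0.0136 ff 12.0 j6 1.11
side [[-11, -20, 95, 268, 186], [-11, -21, 90, 268, 187], [-10, 25, 90, 266, 200], [-10, 23, 92, 266, 199], [-9, -20, 94, 267, 186], [-9, -21, 90, 267, 187], [-8, 25, 90, 265, 200], [-8, 24, 92, 265, 199], [-5, 24, 89, 264, 200], [-5, 23, 91, 264, 199], [-3, 26, 91, 263, 200], [-3, 23, 91, 263, 199], [-3, 19, 90, 263, 198], [-1, 27, 91, 262, 200], [0, 21, 89, 262, 199], [0, 17, 88, 262, 198], [12, 20, 110, 257, 192], [12, 21, 106, 257, 193], [12, 20, 103, 257, 194], [14, 22, 108, 256, 193], [14, 21, 104, 256, 194], [16, 22, 108, 255, 193], [16, 22, 104, 255, 194], [18, 23, 109, 254, 193], [19, 21, 103, 254, 194], [21, 22, 110, 253, 192], [21, 22, 107, 253, 193], [21, 21, 103, 253, 194]]
keeper [[-10, -9, 88, 267, 191], [-9, 13, 98, 266, 194], [-9, 10, 89, 266, 196], [-9, 10, 92, 266, 195], [-9, 10, 99, 266, 193], [-8, 3, 96, 266, 192], [-8, 0, 96, 266, 191], [-8, -3, 96, 266, 190], [-7, 10, 92, 265, 195], [-7, 11, 96, 265, 194], [-7, 10, 88, 265, 196], [-6, 9, 97, 265, 193], [-6, 4, 96, 265, 192], [-6, 2, 97, 265, 191], [-4, 12, 97, 264, 194], [-4, 8, 90, 264, 195], [-4, 8, 97, 264, 193], [-4, 6, 97, 264, 192], [-3, 1, 97, 264, 191], [-2, 11, 89, 263, 196], [-2, 11, 95, 263, 194], [-2, 9, 91, 263, 195], [-1, 7, 96, 263, 193], [-1, 6, 97, 263, 192], [-1, 2, 97, 263, 191], [1, 11, 89, 262, 196], [1, 8, 89, 262, 195], [1, 8, 96, 262, 193], [1, 6, 97, 262, 192], [1, 3, 97, 262, 191], [2, -2, 96, 262, 190], [8, 8, 88, 259, 195], [8, 7, 91, 259, 194], [9, 1, 89, 259, 193], [9, 0, 91, 259, 192], [9, -5, 90, 259, 191], [11, 7, 88, 258, 195], [11, 6, 96, 258, 192], [11, 5, 93, 258, 193], [11, 5, 89, 258, 194], [11, 2, 96, 258, 191], [12, -3, 95, 258, 190], [13, 8, 88, 257, 195]]
```

Request:
{"fn": "jog_arm", "kwargs": {
  "moves": [
    {"gripper": 5, "x": 0, "y": 0, "z": -1.5, "twist": 0},
    {"gripper": 5, "x": 0.5, "y": 0, "z": -1, "twist": 0},
    {"gripper": 5, "x": 0, "y": 0, "z": -1, "twist": 0},
    {"gripper": 5, "x": 0, "y": 0, "z": 0, "twist": 0}
  ]
}}

```text
time: 9.4
eef_pos: [0.5591, -0.0175, 0.0956]
tcp_rot: [3.096, 0.535, 0.004]
contact_force: [6.0, 1.0, -0.6]
width: 0.0139
finger_force: 12.0
```

```bash
python3 -c "
from h import *
st();look('s7.png')" | grep -v keeper
```

```text
t 9.40 tcpB [20.4 -0.2 95.6] tool y vs box y deg 180.01 F box [ 5.9 -1.1 -0.6] w 0.0139 ff 12.0 j6 1.11
side [[-11, -20, 92, 268, 187], [-11, -21, 94, 268, 186], [-10, 24, 92, 266, 199], [-10, 22, 94, 266, 198], [-9, -18, 93, 267, 187], [-9, -21, 93, 267, 186], [-8, 25, 90, 265, 200], [-8, 24, 92, 265, 199], [-7, 21, 92, 265, 198], [-6, 27, 91, 264, 200], [-5, 25, 93, 264, 199], [-3, 26, 91, 263, 200], [-3, 22, 90, 263, 199], [-3, 19, 91, 263, 198], [-2, 17, 92, 263, 197], [-1, 25, 89, 262, 200], [-1, 23, 90, 262, 199], [0, 21, 92, 262, 198], [0, 16, 90, 262, 197], [11, 22, 108, 257, 193], [11, 22, 105, 257, 194], [14, 21, 107, 256, 193], [14, 20, 109, 256, 192], [14, 18, 101, 256, 194], [16, 21, 107, 255, 193], [17, 16, 99, 255, 194], [19, 21, 106, 254, 193], [21, 23, 108, 253, 193]]
```

Request:
{"fn": "jog_arm", "kwargs": {
  "moves": [
    {"gripper": 5, "x": 0.6, "y": 0, "z": 0, "twist": 0},
    {"gripper": 30, "x": 0, "y": 0, "z": 0, "twist": 0},
    {"gripper": 30, "x": 0, "y": 0, "z": 0, "twist": 0},
    {"gripper": 30, "x": 0, "y": 0, "z": 0, "twist": 0}
  ],
  "force": 5
}}

```text
time: 9.85
eef_pos: [0.5584, -0.0175, 0.0952]
tcp_rot: [-3.095, -0.535, 0.001]
contact_force: [-0.8, 0.3, -0.1]
width: 0.0271
finger_force: 0.0
```

Request:
{"fn": "jog_arm", "kwargs": {
  "moves": [
    {"gripper": 35, "x": 2, "y": 0, "z": -3, "twist": 0},
    {"gripper": 35, "x": 4, "y": 0, "z": -10, "twist": 0},
    {"gripper": 35, "x": 4, "y": 0, "z": -20, "twist": 0},
    {"gripper": 35, "x": 0, "y": 0, "z": -30, "twist": 0},
    {"gripper": 35, "x": 0, "y": 0, "z": -40, "twist": 0}
  ]
}}

```text
time: 10.35
eef_pos: [0.5678, -0.0139, 0.1992]
tcp_rot: [-3.095, -0.535, 0.003]
contact_force: [0.5, 1.4, 1.7]
width: 0.0326
finger_force: 0.0
```

```bash
python3 -c "
from h import *
st();p,d=shot('scene','s8.png',(220,130,320,230),6)
Q,u,v=cloud('scene',d); B=np.c_[(Q[:,:2]-C)@np.array([[c,-s],[s,c]])*1e3,Q[:,2]*1e3]
k=(B[:,0]>-75)&(B[:,0]<30)&(abs(B[:,1])<30)&(B[:,2]>90)&(B[:,2]<175)
print(np.c_[B[k],u[k],v[k]][np.argsort(B[k,2])].round().astype(int)[::2].tolist())"
```

```text
t 10.35 tcpB [ 29.8   0.3 199.2] tool y vs box y deg 180.02 F box [0.9 1.1 1.7] w 0.0326 ff 0.0 j6 1.12
[[-62, 20, 90, 288, 200], [11, 7, 91, 258, 194], [-57, 21, 91, 286, 200], [-6, 26, 91, 264, 200], [-55, 21, 91, 285, 200], [8, 7, 91, 259, 194], [-50, 22, 91, 283, 200], [0, 17, 91, 262, 197], [-9, 9, 92, 266, 195], [9, 1, 92, 259, 192], [-2, -15, 92, 264, 188], [-52, 19, 92, 284, 199], [1, 11, 92, 262, 195], [-2, 11, 92, 263, 195], [-2, 14, 92, 263, 196], [-9, 7, 93, 266, 194], [-2, -17, 93, 264, 187], [13, 9, 93, 257, 194], [1, -17, 93, 263, 187], [-5, 25, 93, 264, 199], [15, 6, 93, 256, 193], [-5, 22, 93, 264, 198], [-59, 20, 94, 287, 199], [-48, -21, 94, 283, 187], [-57, 21, 94, 286, 199], [-10, 26, 94, 266, 199], [9, 0, 94, 259, 191], [-16, -20, 95, 270, 186], [-3, -4, 95, 264, 190], [-21, -21, 95, 272, 186], [13, 8, 95, 257, 193], [-5, -8, 95, 265, 189], [-4, 10, 95, 264, 194], [-8, 24, 95, 265, 198], [9, -2, 96, 259, 190], [-7, 10, 96, 265, 194], [-4, 7, 96, 264, 193], [-50, -15, 96, 284, 188], [0, -6, 96, 263, 189], [-8, 4, 96, 266, 192], [1, 8, 96, 262, 193], [-6, 8, 96, 2
[... 2411 characters left out ...]
187], [-57, 18, 129, 287, 187], [-57, 5, 130, 287, 183], [-59, 17, 132, 288, 186], [-59, 16, 134, 288, 185], [-59, 15, 136, 288, 184], [-61, 16, 137, 289, 184], [-59, 8, 139, 288, 181], [-59, 12, 139, 288, 182], [-61, 17, 141, 289, 183], [-58, 3, 141, 288, 179], [-63, 15, 146, 290, 181], [-61, 17, 147, 289, 181], [-60, -3, 148, 289, 175], [-60, 6, 149, 289, 177], [-61, 14, 150, 289, 179], [-60, 12, 151, 289, 178], [-65, 17, 156, 291, 178], [-63, 17, 156, 290, 178], [-64, 8, 157, 291, 175], [-62, -1, 159, 290, 172], [-64, 0, 159, 291, 172], [-64, -3, 160, 291, 171], [-61, -10, 160, 290, 169], [-64, 4, 160, 291, 173], [-61, -6, 160, 290, 170], [-62, -2, 161, 290, 171], [-62, 6, 161, 290, 173]]
```

View pics/s8.png

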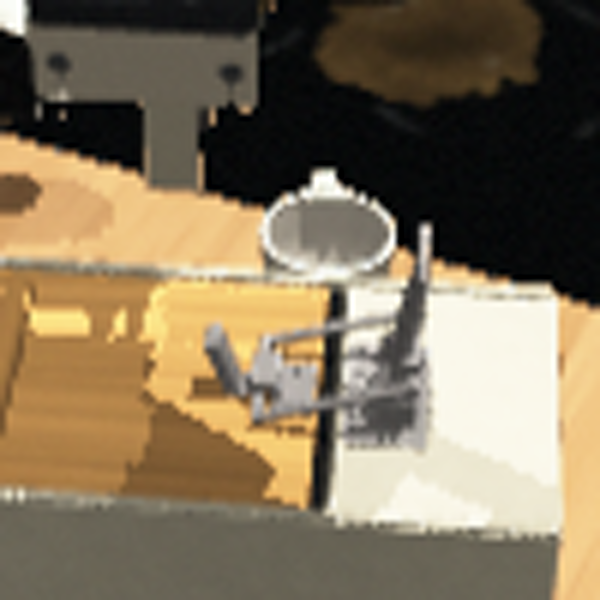

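The picture shows the bail hooked on the keeper at (285,385), and it stays hooked. The lever stands at (410,300), leaning slightly to −x, at about 1.4 rad. I'll close the fingers and take them round to the lever's keeper-side face.

Request:
{"fn": "jog_arm", "kwargs": {
  "moves": [
    {"gripper": 0, "x": -12, "y": 0, "z": 0, "twist": 0},
    {"gripper": 0, "x": -20, "y": 0, "z": 0, "twist": 0},
    {"gripper": 0, "x": -20, "y": 0, "z": 0, "twist": 0},
    {"gripper": 0, "x": -16, "y": 0, "z": 10, "twist": 0},
    {"gripper": 0, "x": -2, "y": 0, "z": 15, "twist": 0}
  ],
  "force": 15
}}

```text
time: 10.9
eef_pos: [0.5004, -0.0381, 0.1731]
tcp_rot: [-3.096, -0.534, 0.001]
contact_force: [0.0, 0.5, -0.6]
width: 0.0008
finger_force: 0.0
```

Request:
{"fn": "jog_arm", "kwargs": {
  "moves": [
    {"gripper": 0, "x": 0, "y": 0, "z": 15, "twist": 0},
    {"gripper": 0, "x": 0, "y": 0, "z": 12, "twist": 0},
    {"gripper": 0, "x": -3, "y": 0, "z": 0, "twist": 0},
    {"gripper": 0, "x": -3, "y": 0, "z": 0, "twist": 0},
    {"gripper": 0, "x": 0, "y": 0, "z": 0, "twist": 0}
  ]
}}

```text
time: 11.4
eef_pos: [0.4965, -0.0398, 0.1469]
tcp_rot: [3.096, 0.535, 0.001]
contact_force: [0.1, -0.0, 0.5]
width: 0.0005
finger_force: 0.0
```

```bash
python3 -c "
from h import *
st()
for q in np.arange(1.5,-.01,-.1): print(round(q,1),np.round([-56.6-50*np.cos(q)+5*np.sin(q)+7.5,97+50*np.sin(q)+5*np.cos(q)],1))"
```

```text
t 11.40 tcpB [-46.1  -0.2 146.9] tool y vs box y deg 180.01 F box [ 0.1 -0.1  0.5] w 0.0005 ff 0.0 j6 1.06
1.5 [-47.6 147.2]
1.4 [-52.7 147.1]
1.3 [-57.7 146.5]
1.2 [-62.6 145.4]
1.1 [-67.3 143.8]
1.0 [-71.9 141.8]
0.9 [-76.3 139.3]
0.8 [-80.3 136.4]
0.7 [-84.1 133. ]
0.6 [-87.5 129.4]
0.5 [-90.6 125.4]
0.4 [-93.2 121.1]
0.3 [-95.4 116.6]
0.2 [-97.1 111.8]
0.1 [-98.4 107. ]
-0.0 [-99.1 102. ]
```

Request:
{"fn": "jog_arm", "kwargs": {
  "moves": [
    {"gripper": 0, "x": -2, "y": 0, "z": 0, "twist": 0},
    {"gripper": 0, "x": -2, "y": 0, "z": 0, "twist": 0},
    {"gripper": 0, "x": -2, "y": 0, "z": 0, "twist": 0},
    {"gripper": 0, "x": -2, "y": 0, "z": 0, "twist": 0}
  ]
}}

```text
time: 11.8
eef_pos: [0.4893, -0.0424, 0.1466]
tcp_rot: [3.096, 0.535, 0.001]
contact_force: [1.0, 1.4, -1.6]
width: 0.0001
finger_force: 0.8
```

Request:
{"fn": "jog_arm", "kwargs": {
  "moves": [
    {"gripper": 0, "x": -2, "y": 0, "z": 0.5, "twist": 0},
    {"gripper": 0, "x": -2, "y": 0, "z": 0.5, "twist": 0},
    {"gripper": 0, "x": -2, "y": 0, "z": 0.5, "twist": 0}
  ]
}}

```text
time: 12.1
eef_pos: [0.4835, -0.0444, 0.1451]
tcp_rot: [3.096, 0.535, 0.001]
contact_force: [2.2, 0.6, 1.8]
width: 0.0006
finger_force: 1.3
```

Request:
{"fn": "jog_arm", "kwargs": {
  "moves": [
    {"gripper": 0, "x": -2.5, "y": 0, "z": 0.8, "twist": 0},
    {"gripper": 0, "x": -2.5, "y": 0, "z": 0.8, "twist": 0},
    {"gripper": 0, "x": -2.5, "y": 0, "z": 1, "twist": 0}
  ]
}}

```text
time: 12.4
eef_pos: [0.4766, -0.0469, 0.1424]
tcp_rot: [3.096, 0.535, 0.002]
contact_force: [4.7, 0.9, 1.3]
width: 0.0007
finger_force: 2.2
```

```bash
python3 -c "
from h import *
st()"
```

```text
t 12.40 tcpB [-67.2  -0.3 142.4] tool y vs box y deg 180.01 F box [ 4.7 -0.7  1.3] w 0.0007 ff 2.2 j6 1.03
```

Request:
{"fn": "jog_arm", "kwargs": {
  "moves": [
    {"gripper": 0, "x": -2.3, "y": 0, "z": 0.5, "twist": 0},
    {"gripper": 0, "x": -2.3, "y": 0, "z": 0.7, "twist": 0},
    {"gripper": 0, "x": -2.2, "y": 0, "z": 1, "twist": 0},
    {"gripper": 0, "x": -2.2, "y": 0, "z": 1.2, "twist": 0}
  ]
}}

```text
time: 12.8
eef_pos: [0.4683, -0.0499, 0.139]
tcp_rot: [3.096, 0.535, 0.002]
contact_force: [5.4, 1.9, 1.1]
width: 0.0007
finger_force: 2.4
```

Request:
{"fn": "jog_arm", "kwargs": {
  "moves": [
    {"gripper": 0, "x": -2, "y": 0, "z": 1.4, "twist": 0},
    {"gripper": 0, "x": -2, "y": 0, "z": 1.5, "twist": 0},
    {"gripper": 0, "x": -1.9, "y": 0, "z": 1.7, "twist": 0},
    {"gripper": 0, "x": -1.9, "y": 0, "z": 1.7, "twist": 0}
  ]
}}

```text
time: 13.2
eef_pos: [0.4609, -0.0525, 0.1327]
tcp_rot: [3.096, 0.535, 0.002]
contact_force: [5.1, 1.5, 2.1]
width: 0.0005
finger_force: 2.2
```

```bash
python3 -c "
from h import *
st()"
```

```text
t 13.20 tcpB [-83.8  -0.3 132.7] tool y vs box y deg 180.01 F box [ 5.3 -0.3  2.1] w 0.0005 ff 2.2 j6 1.01
```

Request:
{"fn": "jog_arm", "kwargs": {
  "moves": [
    {"gripper": 0, "x": -1.8, "y": 0, "z": 1.7, "twist": 0},
    {"gripper": 0, "x": -1.8, "y": 0, "z": 1.7, "twist": 0},
    {"gripper": 0, "x": -1.6, "y": 0, "z": 2, "twist": 0},
    {"gripper": 0, "x": -1.5, "y": 0, "z": 2, "twist": 0}
  ]
}}

```text
time: 13.6
eef_pos: [0.4541, -0.0548, 0.1251]
tcp_rot: [3.096, 0.535, -0.0]
contact_force: [3.7, 0.3, 2.2]
width: 0.0002
finger_force: 1.5
```

Request:
{"fn": "jog_arm", "kwargs": {
  "moves": [
    {"gripper": 0, "x": -1.3, "y": 0, "z": 2, "twist": 0},
    {"gripper": 0, "x": -1.3, "y": 0, "z": 2, "twist": 0}
  ]
}}

```text
time: 13.8
eef_pos: [0.4514, -0.0557, 0.121]
tcp_rot: [-3.096, -0.535, 0.001]
contact_force: [2.7, 0.5, 1.2]
width: 0.0004
finger_force: 1.1
```

```bash
python3 -c "
from h import *
st()"
```

```text
t 13.80 tcpB [-9.38e+01 -1.00e-01  1.21e+02] tool y vs box y deg 180.02 F box [ 2.7 -0.5  1.2] w 0.0004 ff 1.1 j6 1.00
```

Now single small steps down to the snap.

Request:
{"fn": "jog_arm", "kwargs": {
  "moves": [
    {"gripper": 0, "x": -0.8, "y": 0, "z": 1.5, "twist": 0},
    {"gripper": 0, "x": 0, "y": 0, "z": 0, "twist": 0}
  ]
}}

```text
time: 14.0
eef_pos: [0.4505, -0.0559, 0.1194]
tcp_rot: [-3.095, -0.535, 0.002]
contact_force: [0.4, -0.1, 0.3]
width: 0.0004
finger_force: 0.3
```

Request:
{"fn": "jog_arm", "kwargs": {
  "moves": [
    {"gripper": 0, "x": -0.8, "y": 0, "z": 1.5, "twist": 0},
    {"gripper": 0, "x": 0, "y": 0, "z": 0, "twist": 0}
  ]
}}

```text
time: 14.2
eef_pos: [0.4499, -0.0561, 0.118]
tcp_rot: [-3.095, -0.535, 0.001]
contact_force: [1.4, -0.0, 1.2]
width: 0.0006
finger_force: 0.3
```

Request:
{"fn": "jog_arm", "kwargs": {
  "moves": [
    {"gripper": 0, "x": -0.8, "y": 0, "z": 1.5, "twist": 0},
    {"gripper": 0, "x": 0, "y": 0, "z": 0, "twist": 0}
  ]
}}

```text
time: 14.4
eef_pos: [0.4493, -0.0564, 0.1165]
tcp_rot: [-3.096, -0.535, 0.001]
contact_force: [0.5, 0.2, 0.6]
width: 0.0004
finger_force: 0.3
```

```bash
python3 -c "
from h import *
st()
p,d=shot('scene','s9.png',(220,130,320,230),6)
Q,u,v=cloud('scene',d); B=np.c_[(Q[:,:2]-C)@np.array([[c,-s],[s,c]])*1e3,Q[:,2]*1e3]
k=(B[:,0]>-130)&(B[:,0]<-58)&(abs(B[:,1])<22)&(abs(B[:,1])>5)&(B[:,2]>89)&(B[:,2]<125)
print(np.c_[B[k],u[k],v[k]][np.argsort(B[k,0])].round().astype(int)[::3].tolist())"
```

```text
t 14.40 tcpB [-96.1  -0.  116.5] tool y vs box y deg 180.02 F box [0.5 0.  0.6] w 0.0004 ff 0.3 j6 1.00
[[-115, -5, 120, 312, 185], [-115, 9, 120, 312, 189], [-113, 17, 118, 311, 192], [-113, 10, 121, 311, 189], [-111, 13, 117, 310, 191], [-111, 18, 119, 310, 192], [-109, 8, 116, 309, 190], [-108, 15, 118, 309, 191], [-106, 9, 116, 308, 190], [-104, 17, 114, 307, 193], [-104, 12, 115, 307, 191], [-102, 10, 114, 306, 191], [-101, 11, 121, 306, 189], [-100, 10, 114, 305, 191], [-97, 15, 111, 304, 193], [-97, 7, 113, 304, 190], [-95, 14, 113, 303, 192], [-94, 12, 124, 303, 188], [-93, 12, 112, 302, 192], [-91, 17, 109, 301, 194], [-90, 10, 113, 301, 191], [-88, 10, 109, 300, 192], [-87, 7, 122, 300, 187], [-86, 14, 110, 299, 193], [-86, -6, 110, 299, 187], [-84, 13, 109, 298, 193], [-84, 8, 110, 298, 191], [-83, -9, 110, 298, 186], [-81, 14, 109, 297, 193], [-81, -7, 109, 297, 187], [-79, 17, 105, 296, 195], [-79, 9, 108, 296, 192], [-79, -11, 108, 296, 186], [-77, 14, 99, 295, 196], [-77, 13, 108, 295, 193], [-76, -6, 109, 295, 187], [-75, 19, 100, 294, 197], [-75, 17, 108, 294, 194], [-74, 6, 108, 294, 191], [-74, -15, 108, 294, 185], [-73, 15, 100, 293, 196], [-72, 12, 106, 293, 193], [-71, -12, 107, 293, 186], [-70, 18, 102, 292, 196], [-70, 12, 106, 292, 193], [-69, -6, 106, 292, 188], [-68, 18, 99, 291, 197], [-68, 15, 105, 291, 194], [-67, 6, 106, 291, 191], [-67, -13, 106, 291, 186], [-66, 19, 106, 290, 195], [-65, 6, 104, 290, 192], [-65, -12, 103, 290, 187], [-64, 21, 101, 289, 197], [-63, 14, 104, 289, 194], [-62, -5, 103, 289, 189], [-62, -14, 104, 289, 186], [-61, 17, 104, 288, 195], [-60, -15, 100, 288, 187], [-59, 15, 99, 287, 196]]
```

Request:
{"fn": "jog_arm", "kwargs": {
  "moves": [
    {"gripper": 0, "x": -0.5, "y": 0, "z": 1.5, "twist": 0},
    {"gripper": 0, "x": 0, "y": 0, "z": 0, "twist": 0},
    {"gripper": 0, "x": -0.5, "y": 0, "z": 1, "twist": 0},
    {"gripper": 0, "x": 0, "y": 0, "z": 0, "twist": 0}
  ]
}}

```text
time: 14.85
eef_pos: [0.4485, -0.0567, 0.1141]
tcp_rot: [-3.096, -0.535, 0.0]
contact_force: [1.0, -0.1, 0.7]
width: 0.0004
finger_force: 0.2
```

```bash
cat >> h.py <<'E'
def slope():
    p,d=shot('scene','s9.png',(200,130,330,230),6)
    Q,u,v=cloud('scene',d); B=np.c_[(Q[:,:2]-C)@np.array([[c,-s],[s,c]])*1e3,Q[:,2]*1e3]
    k=(B[:,0]>-118)&(B[:,0]<-60)&(abs(B[:,1])<16)&(B[:,2]>98)&(B[:,2]<118)
    a=np.polyfit(B[k,0],B[k,2],1); r=abs(np.polyval(a,B[k,0])-B[k,2])<3; print('lever slope,z(-100)',np.polyfit(B[k][r,0]+100,B[k][r,2],1).round(3))
E
python3 -c "
from h import *
st();slope()"
```

```text
t 14.85 tcpB [-9.690e+01 -1.000e-01  1.141e+02] tool y vs box y deg 180.01 F box [ 0.9 -0.5  0.7] w 0.0004 ff 0.2 j6 1.00
lever slope,z(-100) [ -0.247 112.39 ]
```

The lever is past centre at about 0.25 rad and only leaning on the finger. I'll retreat and let it close by itself.

Request:
{"fn": "jog_arm", "kwargs": {
  "moves": [
    {"gripper": 0, "x": 3, "y": 0, "z": -5, "twist": 0},
    {"gripper": 0, "x": 3, "y": 0, "z": -15, "twist": 0},
    {"gripper": 0, "x": 0, "y": 0, "z": -30, "twist": 0},
    {"gripper": 0, "x": 0, "y": 0, "z": -40, "twist": 0},
    {"gripper": 0, "x": 0, "y": 0, "z": -20, "twist": 0}
  ]
}}

```text
time: 15.4
eef_pos: [0.4551, -0.0549, 0.2274]
tcp_rot: [3.094, 0.535, 0.005]
contact_force: [0.4, 0.2, -0.1]
width: 0.0005
finger_force: 0.0
```

```bash
python3 -c "
from h import *
st();slope()"
```

```text
t 15.40 tcpB [-90.1  -0.5 227.4] tool y vs box y deg 180.02 F box [ 0.5  0.  -0.1] w 0.0005 ff 0.0 j6 1.01
lever slope,z(-100) [ -0.25  112.315]
```

View pics/s9.png

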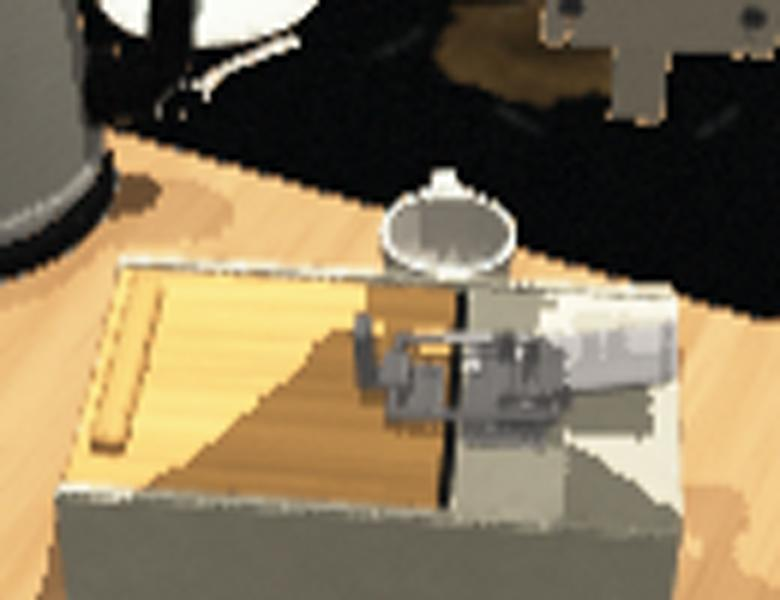

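The picture shows the lever at (620,360) still slightly raised, at about 0.25 rad, with the bail hooked. It needs a slightly longer press.

Request:
{"fn": "jog_arm", "kwargs": {
  "moves": [
    {"gripper": 0, "x": -2, "y": 0, "z": 40, "twist": 0},
    {"gripper": 0, "x": -2, "y": 0, "z": 40, "twist": 0},
    {"gripper": 0, "x": -3, "y": 0, "z": 25, "twist": 0},
    {"gripper": 0, "x": 0, "y": 0, "z": 6, "twist": 0},
    {"gripper": 0, "x": 0, "y": 0, "z": 0, "twist": 0}
  ]
}}

```text
time: 15.95
eef_pos: [0.4476, -0.057, 0.113]
tcp_rot: [-3.095, -0.535, 0.002]
contact_force: [-0.2, 0.5, -1.0]
width: 0.0004
finger_force: 0.0
```

Request:
{"fn": "jog_arm", "kwargs": {
  "moves": [
    {"gripper": 0, "x": 0, "y": 0, "z": 1.5, "twist": 0},
    {"gripper": 0, "x": 0, "y": 0, "z": 1.5, "twist": 0},
    {"gripper": 0, "x": 0, "y": 0, "z": 0, "twist": 0}
  ]
}}

```text
time: 16.25
eef_pos: [0.4481, -0.0572, 0.1109]
tcp_rot: [3.095, 0.535, 0.002]
contact_force: [-0.5, -1.0, -0.4]
width: 0.0003
finger_force: 0.0
```

Request:
{"fn": "jog_arm", "kwargs": {
  "moves": [
    {"gripper": 0, "x": -0.3, "y": 0, "z": 1, "twist": 0},
    {"gripper": 0, "x": -0.3, "y": 0, "z": 1, "twist": 0},
    {"gripper": 0, "x": 0, "y": 0, "z": 0, "twist": 0}
  ]
}}

```text
time: 16.55
eef_pos: [0.447, -0.0573, 0.1083]
tcp_rot: [-3.096, -0.535, -0.0]
contact_force: [-0.1, -0.1, 0.6]
width: 0.0007
finger_force: 0.1
```

```bash
python3 -c "
from h import *
st();slope()"
```

```text
t 16.55 tcpB [-9.850e+01 -1.000e-01  1.083e+02] tool y vs box y deg 180.02 F box [-0.1 -0.   0.6] w 0.0007 ff 0.1 j6 1.00
lever slope,z(-100) [ -0.117 106.94 ]
```

Request:
{"fn": "jog_arm", "kwargs": {
  "moves": [
    {"gripper": 0, "x": 0, "y": 0, "z": 1, "twist": 0},
    {"gripper": 0, "x": 0, "y": 0, "z": 1, "twist": 0},
    {"gripper": 0, "x": 0, "y": 0, "z": 1, "twist": 0},
    {"gripper": 0, "x": 0, "y": 0, "z": 0, "twist": 0}
  ]
}}

```text
time: 17.0
eef_pos: [0.447, -0.0573, 0.1051]
tcp_rot: [-3.096, -0.535, 0.0]
contact_force: [0.9, -0.3, -0.5]
width: 0.0006
finger_force: 0.0
```

```bash
python3 -c "
from h import *
st();slope()"
```

```text
t 17.00 tcpB [-9.860e+01 -1.000e-01  1.051e+02] tool y vs box y deg 180.02 F box [ 0.8 -0.6 -0.5] w 0.0006 ff 0.0 j6 1.00
lever slope,z(-100) [-1.00000e-02  1.01765e+02]
```

The lever now lies flat with its face at z 102. I'll retreat and check.

Request:
{"fn": "jog_arm", "kwargs": {
  "moves": [
    {"gripper": 0, "x": 0, "y": 0, "z": -10, "twist": 0},
    {"gripper": 0, "x": 0, "y": 0, "z": -30, "twist": 0},
    {"gripper": 0, "x": 0, "y": 0, "z": -40, "twist": 0},
    {"gripper": 0, "x": 0, "y": 0, "z": -40, "twist": 0},
    {"gripper": 0, "x": 0, "y": 0, "z": 0, "twist": 0}
  ]
}}

```text
time: 17.55
eef_pos: [0.4492, -0.0578, 0.2305]
tcp_rot: [3.092, 0.535, 0.013]
contact_force: [-0.1, 0.2, 0.2]
width: 0.0002
finger_force: 0.0
```

```bash
python3 -c "
from h import *
st();slope();look('s10.png')" | grep -v side
```

```text
t 17.55 tcpB [-96.6  -1.3 230.5] tool y vs box y deg 180.02 F box [-0.   0.2  0.2] w 0.0002 ff 0.0 j6 1.00
lever slope,z(-100) [-1.50000e-02  1.01927e+02]
keeper [[-11, 12, 94, 267, 195], [-11, 9, 88, 267, 196], [-11, 9, 95, 267, 194], [-11, 7, 97, 267, 193], [-11, 5, 97, 267, 192], [-10, -1, 95, 267, 191], [-10, -3, 97, 267, 190], [-10, -7, 96, 267, 189], [-9, 12, 88, 266, 197], [-9, 11, 90, 266, 196], [-9, 11, 96, 266, 194], [-9, 9, 92, 266, 195], [-9, 8, 97, 266, 193], [-8, 4, 96, 266, 192], [-8, 1, 97, 266, 191], [-8, -3, 96, 266, 190], [-7, -6, 97, 266, 189], [-7, -12, 95, 266, 188], [-7, 12, 94, 265, 195], [-7, 12, 97, 265, 194], [-6, 8, 96, 265, 193], [-6, 3, 95, 265, 192], [-6, 1, 97, 265, 191], [-5, -1, 98, 265, 190], [-5, -4, 98, 265, 189], [-4, 12, 97, 264, 194], [-4, 11, 93, 264, 195], [-4, 9, 97, 264, 193], [-4, 4, 96, 264, 192], [-3, 2, 97, 264, 191], [-3, -1, 98, 264, 190], [-3, -4, 98, 264, 189], [-2, 11, 92, 263, 195], [-2, 10, 95, 263, 194], [-2, 8, 96, 263, 193], [-1, 5, 97, 263, 192], [-1, 1, 96, 263, 191], [-1, -2, 97, 263, 190], [1, 6, 91, 262, 194], [1, 2, 90, 262, 193], [2, -1, 91, 262, 192], [2, -2, 93, 262, 191], [2, -2, 96, 262, 190], [2, -3, 99, 262, 189], [2, -5, 101, 262, 188], [3, 8, 99, 261, 192], [3, 7, 92, 261, 194], [3, 7, 95, 261, 193], [3, 8, 108, 261, 189], [3, 7, 105, 261, 190], [4, 6, 110, 261, 188], [4, 5, 100, 261, 191], [5, 11, 98, 260, 193], [6, 8, 99, 260, 192], [6, 8, 105, 260, 190], [6, 7, 108, 260, 189], [6, 6, 100, 260, 191], [6, 5, 89, 260, 194], [8, 8, 92, 259, 194], [8, 7, 108, 259, 189], [8, 7, 94, 259, 193], [8, 7, 101, 259, 191], [8, 6, 97, 259, 192], [8, 6, 109, 259, 188], [8, 5, 103, 259, 190]]
```

View pics/s9.png

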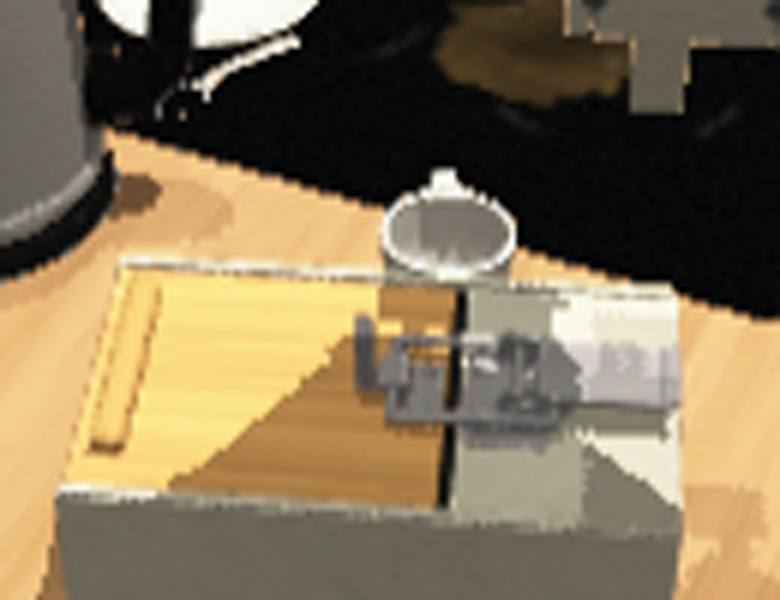

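The lever lies flat at (630,375), the bail is hooked over the keeper at (410,380), and the lid is drawn tight. The surroundings look undisturbed, so I'm handing in.

```bash
python3 -c "
from rig import env
print(env.sign_off())"
```

```text
the job is handed in; nothing more can be done
None
```

The bread keeper is latched shut: the bail is hooked over the keeper, the lever lies fully down and the lid is drawn tight. I handed the job in at about 17.6 s on the robot's clock, with the arm clear of the box.

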